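# Load the neck-strip dispenser at the barber's station

### The job

Load the neck-strip carton into the dispenser cradle: draw the sprung clamp arm back out of the bed until it hooks on its catch and stays there by itself, then topple the standing carton onto its back on the bed by pushing its upper part, and slide it fully home against the end stop. With the arm still hooked until then, press the catch's thumb pad so that the arm springs in and clamps the carton, and leave it so, without shifting the bottles, jar and tin that stand around.

Things in the scene. Friction and masses are not known exactly. Their poses are not given: they have to be found in the camera images.
- cradle: Fixed wooden dispenser cradle. Origin: counter height, middle of its bed's front edge. +x runs along the bed to the end stop, +y to the clamp arm's side, z up; offsets in these texts are mm in this frame. Bed: slab 12 high, x 0 to 193, y -66 to 104; its front edge (x = 0) blocks the carton's foot. Right cheek: inner face y = -58, x 35 to 190, top z 48.
- end_stop (a point): Middle of the inner face of the end stop, an upright board across the far end of the bed: cradle x 185, y -3, z 34. Board y -66 to 60, top z 55.
- lamp_bar (a point): Middle of the underside of the fixed black lamp bar over the standing carton: x -30, y -47, z 236. Bar: x -44 to -16, y -135 to 40, z 236 to 256; its post, 16 thick, stands at x -30, y -115. It keeps a vertical tool off the carton's upper part; a tool tilted about 35 degrees, tip pointing along +x and down, passes below it.
- carton_mid (a point): Centre of the loose carton, 50 (x) by 100 (y) by 170 (z), 0.2 to 0.42 kg. It stands 2 to 12 mm before the bed. z: to its top; +x: to its back (facing the bed); its front (-x) has a white panel with a dark slot. Toppled, it lies centred 37 above the counter, still some 30 mm short of the stop; home, its top is at the stop, its centre at cradle x 100. The clamp shifts it up to 10 sideways.
- clamp (a joint): Swing of the clamp arm, rad, about an upright axis at cradle x 175, y 85. 0: at rest, slanting over the bed; grows as its free end is drawn outwards (cradle +y). The catch snaps in beyond 0.56; hooked, the arm rests near 0.55; hard stop 0.64. Clamping a carton: about 0.2 to 0.27. Sprung towards 0: at the post 3 N at rest, 8 N when hooked.
- clamp_post (a point): Middle of the arm's grip post, an upright steel rod 12 thick, z 36 to 100, at z 75; 100 from the pivot. With the joint at q it is at cradle x = 175 - 100 cos(q - 0.45), y = 85 + 100 sin(q - 0.45). The arm is a flat bar 150 long, 12 wide, z 24 to 36, with a rubber pad and the catch pin (top z 57) at its free end.
- catch (a joint): Tilt of the see-saw catch, rad: 0 = nose down (hooking), 0.40 = thumb pad right down. A light spring returns it to 0. The arm's pin lifts the nose by itself as the arm is drawn out, and the nose drops behind the pin. It lets the hooked arm go at about 0.2.
- catch_pad (a point): Centre of the top of the catch's thumb pad, 26 by 26, facing up at cradle x 26, y 190, z 70. Pressed about 8 to 12 down (travel 19), with 1 to 3 N, it lifts the nose and frees the arm.
- wide_tin_mid (a point): Bystander: centre of a dark round tin, 84 diameter, 40 high.
- small_jar_mid (a point): Bystander: centre of a small round jar with a red lid, 64 diameter, 50 high.
- tonic_mid (a point): Bystander: centre of an amber bottle, 42 diameter, 140 high.
- lotion_mid (a point): Bystander: centre of a white bottle, 50 diameter, 150 high.
Not all that is in view belongs to the job. Several things look just like the part that bears carton_mid: the one meant starts nearest to the robot's base.

How it is judged:
On the way, in this order (a step that is already met when the one before it is completed fails the run):
1. the clamp arm is hooked on its catch and let go (value of joint clamp above 0.52 rad and contact force between clamp and the fingers below 0.2 N), for 0.4 s.
2. the carton lies on its back on the bed, the arm still hooked (value of joint clamp above 0.52 rad and angle between carton_mid's own x axis and vertical above 3.02 rad and height (world z) of carton_mid below 0.044 m and linear speed of carton below 0.03 m/s and angle between the z axis of carton_mid and the x axis of cradle, either way round below 0.15 rad), for 0.2 s.
3. the carton is home against the end stop, the arm still hooked (all of step 2 and x of carton_mid in the frame of cradle above 0.094 m), for 0.2 s.
At the end, for the whole second after the job is handed in: The carton lies at rest on its back on the bed (within about 7 degrees of flat and 8 degrees of square), its top within about 6 mm of the end stop and within 20 mm of the bed's middle line, and the released clamp arm presses on its side (arm joint 0.12 to 0.33 rad, force above 0.8 N) (angle between carton_mid's own x axis and vertical above 3.02 rad and height (world z) of carton_mid below 0.044 m and linear speed of carton below 0.03 m/s and angle between the z axis of carton_mid and the x axis of cradle, either way round below 0.15 rad and x of carton_mid in the frame of cradle above 0.094 m and value of joint clamp between 0.12 and 0.33 rad and contact force between clamp and carton above 0.8 N and y of carton_mid in the frame of cradle between -0.02 and 0.02 m); the robot touches nothing.
It fails at once if the wide dark tin is shifted more than 25 mm or tipped (distance of wide_tin_mid from where it was at the start of the episode above 0.025 m or angle between wide_tin_mid's own z axis and vertical above 0.5 rad).
It fails at once if the small red-lidded jar is shifted more than 25 mm or tipped (distance of small_jar_mid from where it was at the start of the episode above 0.025 m or angle between small_jar_mid's own z axis and vertical above 0.5 rad).
It fails at once if the amber bottle is shifted more than 25 mm or tipped (distance of tonic_mid from where it was at the start of the episode above 0.025 m or angle between tonic_mid's own z axis and vertical above 0.5 rad).
It fails at once if the white bottle is shifted more than 25 mm or tipped (distance of lotion_mid from where it was at the start of the episode above 0.025 m or angle between lotion_mid's own z axis and vertical above 0.5 rad).
It also fails if it takes over 69 s, if anything falls off the work surface, if the arm or the gripper's body presses on something with over 40 N, if the wrist force passes 120 N, or if a joint passes its speed limit or range.

### The arm

A 6-joint arm with a two-finger parallel gripper is mounted at the origin on the work surface. World frame = base frame: x ahead of the robot, y to its left, z up, the work surface at z = 0. Lengths are in m, angles in rad, forces in N, time in s.
With the tool pointing down it reaches from about 0.3 to 0.775 m from the base axis. Payload 14.6 kg.
Tool frame: the origin (TCP) lies between the finger pads; the fingertips stand 8 mm ahead of it and the grasp point (between the pads) lies 11 mm behind it; x points along the fingers, y is the direction in which the jaws open and shut, and the axes are right-handed (so a half turn about x gives the same grasp; the last joint's range is limited). The gripper opens to 94 mm and grips with 3 to 60 N. Pads are 16 mm wide; open, the fingers measure 119 mm over their backs; the gripper's body (75 mm by 177 mm) begins 78 mm behind the grasp point.
Start: joints at [1.204, 0.3, 1.521, -0, 1.321, -0.067], TCP at [0.162, 0.525, 0.213] pointing down, gripper open.
Joint ranges: [-3.03, 3.03], [-0.79, 2.21], [0.23, 2.52], [-1.04, 4.18], [0, 3.07], [-2.55, 2.55]. Speed limits (rad/s): [2.22, 2.22, 2.57, 3.14, 3.14, 3.14].

### API

Orientations are given as [roll, pitch, yaw] about the fixed x, y, z axes, in that order (R = Rz(yaw) Ry(pitch) Rx(roll)).
In Python, from station import ctrl gives the robot as it stands.
- The arm moves only by the shell command python3 -m creep 'ROWS' [FORCE]. ROWS is a JSON object of lists of equal length, an entry for each row: "hand": the closure, from -1 (fully open) to 1 (shut); "slide": the shift along the tool's x, y, z in m, a list of three; "spin": the turn about the tool's x in degrees. A call has 1 to 12 rows; each row is the pose to reach, as a shift and turn from the pose commanded when the call began, along the tool's axes at that moment; what a row does not reach only later rows make up. A row lasts 1/12 s, in which the tool goes at most 41.7 mm and 7.16 degrees, less where a joint would pass 70% of its speed; a pose out of reach is approached as far as the arm can. A call with a gripper value outside its range is refused whole. The fingers move at their own pace and stop on an object; FORCE is the grip in N (left out, the last holds). Time passes only in rows, so rows that repeat a pose let the fingers close. It gives the time, the measured TCP pose, the force and the opening at its end, in the units of the state.
- ctrl.get_obs(): the state, without advancing time (a new reading comes with each control period).
- ctrl.camera(name): name is "scene" or "top"; returns the picture (384x512x3 uint8, red, green, blue); there is no depth.
- ctrl.calibration(name): a dict with "K" (3x3 intrinsics, pixels), "R" (3x3) and "t" (3): a world point X has camera coordinates R X + t. Camera axes: x right, y down, z forward; pixel columns grow to the right and rows downward; lengths in m; the calibration is good to about 2 mm. A picture is of the moment at which its call begins. calibration takes no time and is no camera call.
- ctrl.hand_in(): hands the job in, once; it reports no verdict.
The state is a dict: "time_s": time; "qpos": joint angles; "joint_vel": joint speeds; "tau": joint torques, N m; "ee_pos": TCP position; "eef_rot": TCP orientation; "force": force on the tool from outside, world axes, zero at the start; "moment": the same for the moment, N m; "grip_width": finger opening in m.
Only numpy, scipy, OpenCV 4.12 (cv2) and the standard library are available. Lean on these libraries where they do the work, as an engineer would, in place of code of your own. Each camera call takes 0.05 s, during which the arm holds its last target.

## Working session

There is one attempt and no reset: what is moved stays moved. The work goes in short steps, Python scripts to look and compute and a shell command to move; the robot and the scene stay as the last step left them, time stands still between calls to the robot, and variables do not carry over. Pictures are saved under pics/ and viewed, and the job is handed in when it is done.

```bash
mkdir -p pics; ls; python3 - <<'E'
from station import ctrl
import cv2
o=ctrl.get_obs(); print(o)
for n in("scene","top"):
    im=ctrl.camera(n); cv2.imwrite(f"pics/{n}0.png",cv2.resize(im[:,:,::-1],(800,600),interpolation=cv2.INTER_CUBIC))
    c=ctrl.calibration(n); print(n,c)
E
```

```text
pics
{'time_s': 0.0, 'qpos': array([ 1.20439997e+00,  3.00501939e-01,  1.52160954e+00, -2.42474279e-05,
        1.32063482e+00, -6.65969125e-02]), 'joint_vel': array([-0.00025996, -0.001164  ,  0.00030258,  0.00081059,  0.00100559,
       -0.00079381]), 'tau': array([-8.47620668e-04, -5.31812525e+01, -3.52739668e+01,  7.07448763e-02,
        2.43707048e-02, -1.53810365e-04]), 'ee_pos': array([0.16234833, 0.52523225, 0.21285735]), 'eef_rot': array([-1.61703817,  1.56964244, -1.9168316 ]), 'force': array([-0.31539373,  0.08226665, -0.10432846]), 'moment': array([0.02807906, 0.05164535, 0.03407658]), 'grip_width': 0.09361437322421254}
scene {'K': array([[354.90721706,   0.        , 257.61589312],
       [  0.        , 354.90721706, 186.65354835],
       [  0.        ,   0.        ,   1.        ]]), 'R': array([[ 0.54140951,  0.84073915, -0.00578177],
       [ 0.68671025, -0.44616648, -0.57390287],
       [-0.48508225,  0.30674607, -0.81890296]]), 't': array([-0.32259433, -0.36106982,  1.34219247])}
top {'K': array([[437.99842868,   0.        , 260.23827682],
       [  0.        , 437.99842868, 198.07286923],
       [  0.        ,   0.        ,   1.        ]]), 'R': array([[-0.01639609, -0.9995405 ,  0.02549425],
       [-0.99440409,  0.01363985, -0.10475908],
       [ 0.1043632 , -0.02706923, -0.9941708 ]]), 't': array([-0.04858635,  0.64048119,  1.25353016])}
```

View pics/scene0.png

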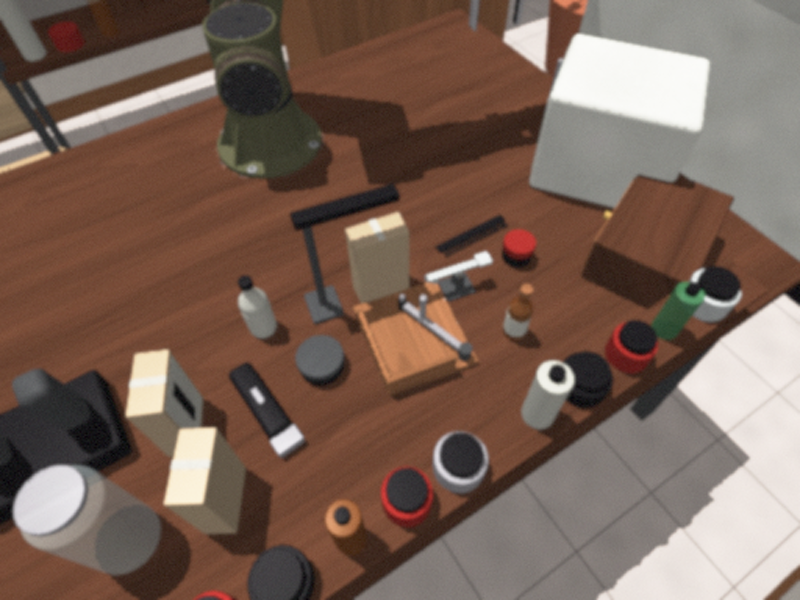

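View pics/top0.png

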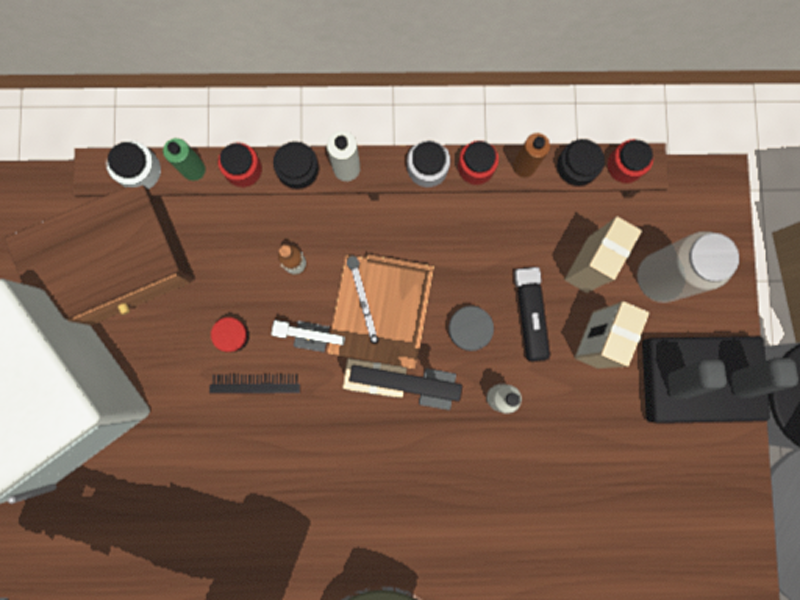

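The scene shows three lookalike cartons: one under the lamp bar (scene 380,255; top 375,378) and two decoys to the right (top 605,250 and 612,335). The first is nearest the base and stands at the cradle. I'll enlarge it to confirm and to pick points.

```bash
python3 - <<'E'
import cv2
a=cv2.imread("pics/scene0.png"); 
from station import ctrl
t=ctrl.camera("top")[:,:,::-1]; s=ctrl.camera("scene")[:,:,::-1]
cv2.imwrite("pics/t_raw0.png",t);cv2.imwrite("pics/s_raw0.png",s)
# crop top native x 165..315,y150..262 ; scale5
def crop(im,x,y,w,h,k,n):
    c=cv2.resize(im[y:y+h,x:x+w],None,fx=k,fy=k,interpolation=cv2.INTER_CUBIC)
    for i in range(0,w,20): cv2.putText(c,str(x+i),(i*k,10),0,.35,(255,255,255),1); cv2.line(c,(i*k,12),(i*k,18),(255,255,255),1)
    for i in range(0,h,20): cv2.putText(c,str(y+i),(0,i*k+4),0,.35,(255,255,255),1); cv2.line(c,(22,i*k),(28,i*k),(255,255,255),1)
    cv2.imwrite(n,c)
crop(t,165,150,156,116,5,"pics/tc0.png")
crop(s,180,115,156,116,5,"pics/sc0.png")
E
```

```text
(no output)
```

View pics/tc0.png

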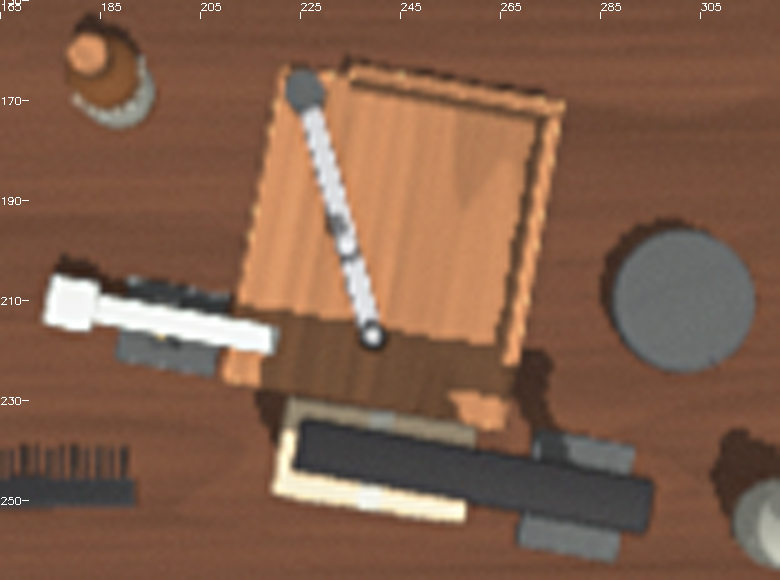

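View pics/sc0.png

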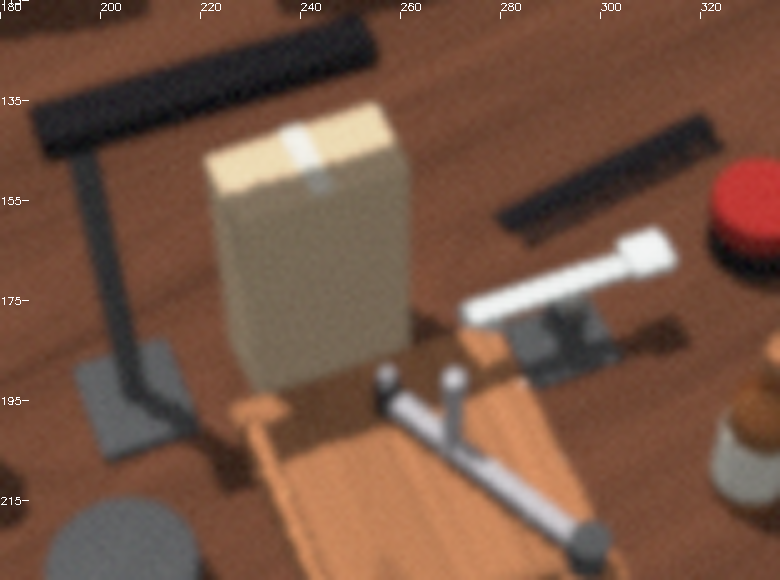

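The crop confirms it: a beige carton standing before the bed under the black lamp bar. Now I'll fit the cradle pose.

```bash
cat > h.py <<'E'
import numpy as np, cv2
from station import ctrl
from scipy.optimize import least_squares
C={n:ctrl.calibration(n) for n in("scene","top")}
def proj(n,X):
    c=C[n];p=c["K"]@(c["R"]@np.array(X)+c["t"]);return p[:2]/p[2]
def ray(n,px,z):
    c=C[n];d=c["R"].T@np.linalg.solve(c["K"],[px[0],px[1],1]);o=-c["R"].T@c["t"];return o+d*(z-o[2])/d[2]
def crop(im,x,y,w,h,k,n):
    c=cv2.resize(im[y:y+h,x:x+w],None,fx=k,fy=k,interpolation=cv2.INTER_CUBIC)
    for i in range(0,w,20): cv2.putText(c,str(x+i),(i*k,10),0,.35,(255,255,255),1); cv2.line(c,(i*k,12),(i*k,18),(255,255,255),1)
    for i in range(0,h,20): cv2.putText(c,str(y+i),(0,i*k+4),0,.35,(255,255,255),1); cv2.line(c,(22,i*k),(28,i*k),(255,255,255),1)
    cv2.imwrite(n,c)
E
cat > fit.py <<'E'
from h import *
T=lambda a,b:(a/5+165,b/5+150)
S=lambda a,b:(a/5+180,b/5+115)
obs=[("top",(0,104,12),T(225,383)),("top",(193,104,12),T(283,65)),("top",(193,-66,55),T(565,103)),("top",(0,-66,12),T(505,430)),
("top",(26,190,70),T(73,303)),("top",(-16,40,256),T(303,420)),("top",(-44,40,256),T(293,470)),("top",(-16,-135,256),T(655,480)),("top",(-44,-135,256),T(643,533)),
("scene",(26,190,70),S(648,252)),("scene",(85,41.5,100),S(455,370)),("top",(85,41.5,100),T(347,255))]
def W(p,X): c,s=np.cos(p[2]),np.sin(p[2]); X=np.array(X)/1000; return np.array([p[0]+c*X[0]-s*X[1],p[1]+s*X[0]+c*X[1],X[2]])
def f(p): return np.concatenate([proj(n,W(p,X))-np.array(u) for n,X,u in obs])
r=least_squares(f,[.45,-.05,0],loss="soft_l1"); print(r.x, np.degrees(r.x[2])); print(f(r.x).reshape(-1,2).round(1))
p=r.x
np.save("cr.npy",p)
for nm,px,z in(("cTL",T(275,493),.17),("cTR",T(465,521),.17),("cBL(back-left)",T(292,398),.17),("cBR",T(475,432),.17)):
    w=ray("top",px,z); c,s=np.cos(p[2]),np.sin(p[2]); d=w[:2]-p[:2]; print(nm,w.round(4),"cradle",(1000*np.array([c*d[0]+s*d[1],-s*d[0]+c*d[1]])).round(1))
for nm,px,z in(("tin",T(683,300),.04),("jar",(228/800*512,334*.64),.05),("tonic",T(88,52),.14),("lotion",(510*.64,400*.64),.15),("jar2?",(228*.64,334*.64),.05)):
    print(nm,ray("top",px,z).round(3))
print([(nm,W(p,X).round(4)) for nm,X in(("post",(85,41.5,75)),("hooked post",(175-100*np.cos(.1),85+100*np.sin(.1),75)),("pad",(26,190,70)),("bar",(-30,-47,236)))])
print(proj("top",[.162,.525,.213]))
E
python3 fit.py
```

```text
[ 0.54090123 -0.00843594 -0.19402482] -11.1168032762979
[[-0.7 -0.6]
 [-0.2 -0.2]
 [-0.1 -0.1]
 [-0.3  0.2]
 [-0.3  0.1]
 [-0.6 -0.9]
 [-0.7  0.6]
 [ 0.6 -0. ]
 [ 1.   0.9]
 [-1.4 -0.6]
 [-1.3  0.9]
 [-0.1 -2.4]]
cTL [0.4952 0.0519 0.17  ] cradle [-56.4  50.4]
cTR [ 0.4792 -0.0463  0.17  ] cradle [-53.3 -49.1]
cBL(back-left) [0.5442 0.0427 0.17  ] cradle [-6.6 50.9]
cBR [ 0.5251 -0.0523  0.17  ] cradle [ -7.1 -46.1]
tin [ 0.602 -0.179  0.04 ]
jar [0.597 0.272 0.05 ]
tonic [0.734 0.153 0.14 ]
lotion [ 0.471 -0.228  0.15 ]
jar2? [0.597 0.272 0.05 ]
[('post', array([0.6323, 0.0159, 0.075 ])), ('hooked post', array([0.6333, 0.0702, 0.075 ])), ('pad', array([0.603, 0.173, 0.07 ])), ('bar', array([ 0.5024, -0.0488,  0.236 ]))]
[ 20.96873721 392.75027973]
```

```bash
cat >> h.py <<'E'
from scipy.spatial.transform import Rotation as Ro
P=np.load("cr.npy")
cr=Ro.from_euler("z",P[2]).as_matrix()
def W(x,y,z): return cr@np.array([x,y,z])/1000+[P[0],P[1],0]
def Cf(w): return 1000*(cr.T@(np.array(w)-[P[0],P[1],0]))
def st(pr=True):
    o=ctrl.get_obs(); R=Ro.from_euler("xyz",o["eef_rot"]).as_matrix()
    if pr: print("t",round(float(o["time_s"]),2),"cradle",Cf(o["ee_pos"]).round(1),"jaw(cr deg)",round(np.degrees(np.arctan2(*(cr.T@R[:,1])[1::-1])),1),"F(cr)",(cr.T@o["force"]).round(1),"w",round(o["grip_width"]*1000,1),"q6",o["qpos"][5].round(2), "xax",R[:,0].round(3))
    return o,R
def to(x,y,z):
    o,R=st(False); return (R.T@(W(x,y,z)-o["ee_pos"])).round(4)
E
python3 - <<'E'
from h import *
o,R=st(); print(R.round(3))
# white box visible corners
for z in(.1,.2,.3): print(z,[ray("top",(a*.64,b*.64),z)[:2].round(3) for a,b in((148,410),(35,285),(190,275),(150,190))],[ray("scene",(a*.64,b*.64),z)[:2].round(3) for a,b in((575,38),(555,110),(693,127),(533,180))])
E
```

```text
t 0.2 cradle [-474.3  450.8  213.1] jaw(cr deg) 83.9 F(cr) [-0.4  0.5  0.4] w 94.3 q6 -0.07 xax [-0.    -0.001 -1.   ]
[[-0.     0.295  0.955]
 [-0.001  0.955 -0.295]
 [-1.    -0.001  0.   ]]
0.1 [array([0.463, 0.397]), array([0.685, 0.6  ]), array([0.7  , 0.328]), array([0.855, 0.402])] [array([0.181, 0.791]), array([0.373, 0.553]), array([0.582, 0.765]), array([0.518, 0.365])]
0.2 [array([0.466, 0.362]), array([0.67 , 0.548]), array([0.684, 0.299]), array([0.827, 0.367])] [array([0.294, 0.653]), array([0.461, 0.445]), array([0.644, 0.63 ]), array([0.588, 0.28 ])]
0.3 [array([0.47 , 0.328]), array([0.656, 0.497]), array([0.668, 0.27 ]), array([0.798, 0.332])] [array([0.407, 0.515]), array([0.55 , 0.337]), array([0.707, 0.495]), array([0.658, 0.196])]
```

```bash
python3 -m creep '{"hand":[1,1,1,1,1,1,1,1,1,1,1,1],"slide":[[0,-0.026,0.031],[0,-0.052,0.062],[0,-0.078,0.092],[0,-0.105,0.123],[0,-0.131,0.154],[0,-0.157,0.184],[0,-0.183,0.215],[0,-0.21,0.246],[0,-0.236,0.277],[0,-0.262,0.307],[0,-0.285,0.338],[0,-0.284,0.378]],"spin":[-1,-2,-3,-4,-5,-6,-6,-6,-6,-6,-6,-6]}' 10; python3 -c "
from h import *
st(); print(to(80,110,213),to(80,15,213))"
```

```text
time_s: 1.2
ee_pos: [0.4395, 0.1392, 0.214]
eef_rot: [-0.25, 1.57, -0.446]
force: [-0.4, 2.0, 1.8]
grip_width: 0.0179
t 1.2 cradle [-128.   125.4  214. ] jaw(cr deg) 89.9 F(cr) [-0.8  1.9  1.8] w 17.9 q6 -1.15 xax [ 0. -0. -1.]
[ 0.0011 -0.0148  0.208 ] [ 0.0011 -0.1098  0.2082]
```

```bash
python3 -m creep '{"hand":[1,1,1,1,1,1,1,1,1,1,1],"slide":[[0,-0.003,0.04],[0,-0.006,0.08],[0,-0.009,0.12],[0,-0.012,0.16],[0,-0.015,0.2],[0,-0.05,0.208],[0,-0.09,0.208],[0,-0.11,0.208],[0.04,-0.11,0.208],[0.08,-0.11,0.208],[0.1,-0.11,0.208]],"spin":[0,0,0,0,0,0,0,0,0,0,0]}'; python3 -c "
from h import *
st(); print(to(80,15,62))
crop(ctrl.camera('top')[:,:,::-1],165,150,156,116,5,'pics/t1.png');crop(ctrl.camera('scene')[:,:,::-1],200,130,140,116,5,'pics/s1.png')"
```

```text
time_s: 2.12
ee_pos: [0.6206, -0.0062, 0.1089]
eef_rot: [-3.02, 1.566, 3.067]
force: [-0.8, -0.0, -0.4]
grip_width: 0.0006
t 2.12 cradle [ 77.8  17.5 108.9] jaw(cr deg) 89.9 F(cr) [-0.8 -0.2 -0.4] w 0.6 q6 -1.44 xax [-0.005  0.    -1.   ]
[ 0.0469 -0.0025  0.0024]
```

View pics/s1.png

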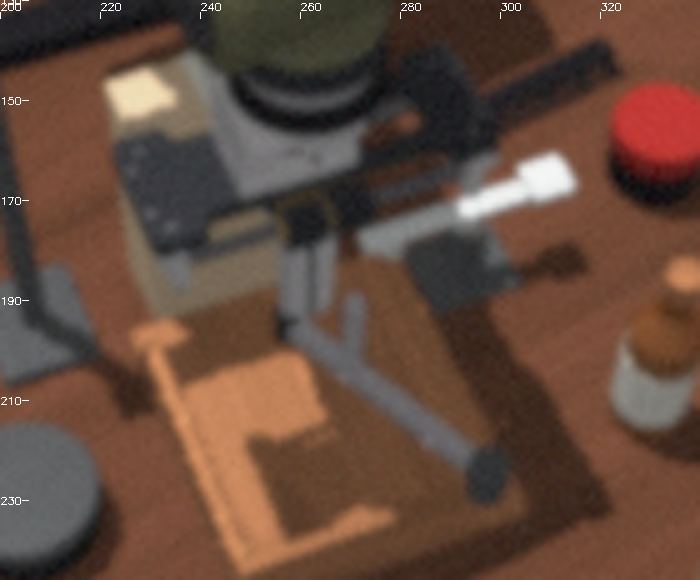

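The fingers are clear of the carton and sit on the bed side of the post (265,185). I'll descend beside it and draw it out.

```bash
python3 -m creep '{"hand":[1,1,1,1,1,1,1,1,1,1,1,1],"slide":[[0.025,0,0.002],[0.046,-0.001,0.002],[0.046,0,0.002],[0.046,0.01,0.002],[0.046,0.02,0.002],[0.046,0.03,0.001],[0.046,0.038,0.0],[0.046,0.046,-0.001],[0.046,0.054,-0.001],[0.046,0.06,-0.001],[0.046,0.064,-0.001],[0.046,0.065,-0.001]],"spin":[0,0,0,0,0,0,0,0,0,0,0,0]}'; python3 -c "
from h import *
st()
crop(ctrl.camera('top')[:,:,::-1],165,150,156,116,5,'pics/t2.png');crop(ctrl.camera('scene')[:,:,::-1],200,130,140,116,5,'pics/s2.png')"
```

```text
time_s: 3.22
ee_pos: [0.6347, 0.0588, 0.0698]
eef_rot: [-0.498, 1.569, -0.693]
force: [-2.5, -7.5, -2.5]
grip_width: 0.0004
t 3.22 cradle [79.  84.1 69.8] jaw(cr deg) 90.0 F(cr) [-1.  -7.9 -2.5] w 0.4 q6 -1.34 xax [ 0.002 -0.001 -1.   ]
```

View pics/s2.png

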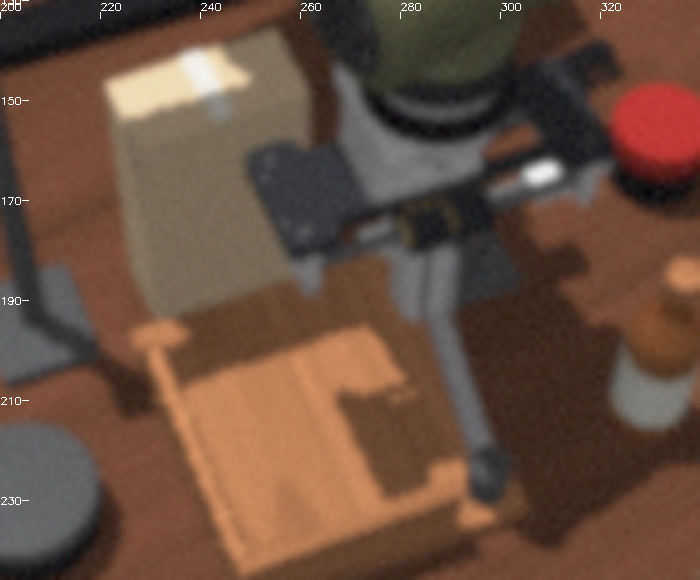

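```bash
python3 -m creep '{"hand":[1,1,1,1],"slide":[[0,-0.008,0],[0,-0.02,0],[0,-0.03,0],[-0.03,-0.03,0]],"spin":[0,0,0,0]}'; python3 -c "
from h import *
st()
crop(ctrl.camera('top')[:,:,::-1],165,150,156,116,5,'pics/t3.png');crop(ctrl.camera('scene')[:,:,::-1],200,130,140,116,5,'pics/s3.png')"
```

```text
time_s: 3.65
ee_pos: [0.6261, 0.0272, 0.0941]
eef_rot: [-2.95, 1.564, 3.137]
force: [-0.2, -0.1, -1.5]
grip_width: 0.0008
t 3.65 cradle [76.7 51.4 94.1] jaw(cr deg) 89.9 F(cr) [-0.2 -0.1 -1.5] w 0.8 q6 -1.39 xax [-0.007  0.    -1.   ]
```

View pics/s3.png

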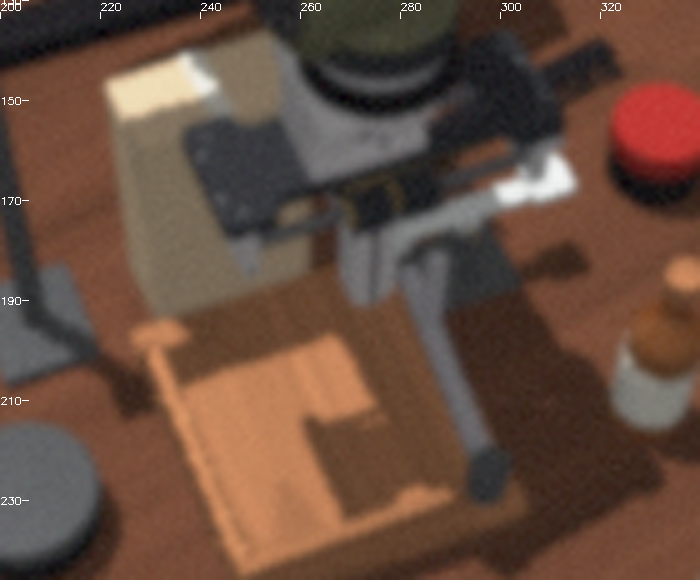

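```bash
python3 -m creep '{"hand":[1,1,1,1,1,1,-1,-1,-1,-1,-1,-1],"slide":[[-0.04,0,0],[-0.08,0,0],[-0.12,0,0],[-0.16,0,0],[-0.2,0,0],[-0.206,-0.02,-0.02],[-0.206,-0.04,-0.05],[-0.206,-0.05,-0.08],[-0.206,-0.05,-0.108],[-0.206,-0.05,-0.108],[-0.206,-0.05,-0.108],[-0.206,-0.05,-0.108]],"spin":[0,7,14,21,28,35,42,49,56,63,70,77]}'; python3 -c "
from h import *
st()
o,R=st(False);print(to(-31,1.5,205))
im=ctrl.camera('top')
print([(q,proj('top',W(175-100*np.cos(q-.45),85+100*np.sin(q-.45),100)).round(1)) for q in(.5,.55,.6)])
crop(im[:,:,::-1],165,150,156,116,5,'pics/t4.png')"
```

```text
time_s: 4.75
ee_pos: [0.5123, 0.0006, 0.3048]
eef_rot: [1.549, 1.568, 0.004]
force: [0.2, 0.3, -0.5]
grip_width: 0.0372
t 4.75 cradle [-29.8   3.4 304.8] jaw(cr deg) 12.6 F(cr) [ 0.2  0.3 -0.5] w 37.2 q6 -0.1 xax [ 0.003  0.    -1.   ]
[ 0.0998 -0.0018  0.0016]
[(0.5, array([216.5, 199. ])), (0.55, array([214.7, 198.5])), (0.6, array([213., 198.]))]
```

View pics/t4.png

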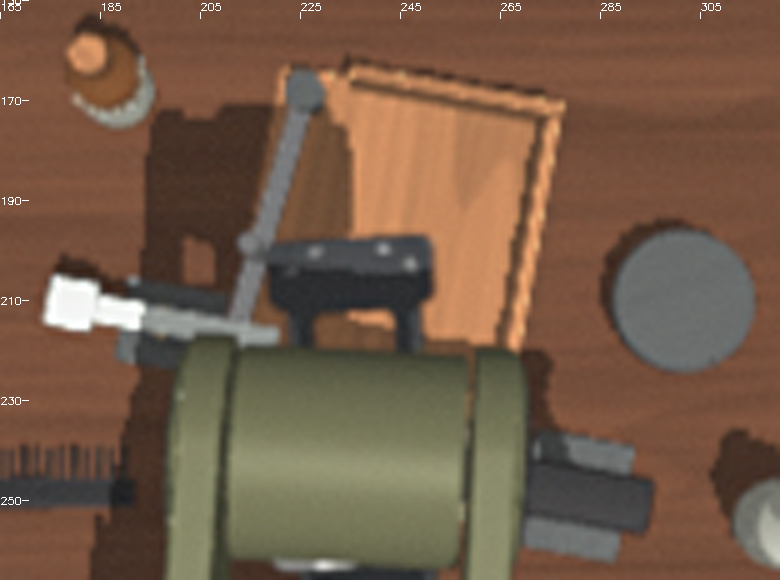

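Post top is at crop (250,243), i.e. pixel (215,198.6), which matches q≈0.55, so the arm is hooked. Next I'll finish the spin and opening, then check alignment before straddling the bar.

```bash
python3 -m creep '{"hand":[-1,-1,-1,-1,-1,-1],"slide":[[0,0,0],[0,0,0],[0,-0.001,0.001],[0,-0.001,0.001],[0,-0.001,0.001],[0,-0.001,0.001]],"spin":[6,12.6,12.6,12.6,12.6,12.6]}'; python3 -c "
from h import *
o,R=st()
print(to(-31,1.5,170))
crop(ctrl.camera('scene')[:,:,::-1],180,60,150,116,5,'pics/s5.png')"
```

```text
time_s: 5.3
ee_pos: [0.5116, -0.0004, 0.3036]
eef_rot: [1.786, 1.57, 0.031]
force: [1.0, -0.5, 0.5]
grip_width: 0.0808
t 5.3 cradle [-30.3   2.3 303.6] jaw(cr deg) 0.5 F(cr) [ 1.  -0.3  0.5] w 80.8 q6 0.11 xax [ 0.  0. -1.]
[ 0.1336 -0.0008  0.0008]
```

View pics/s5.png

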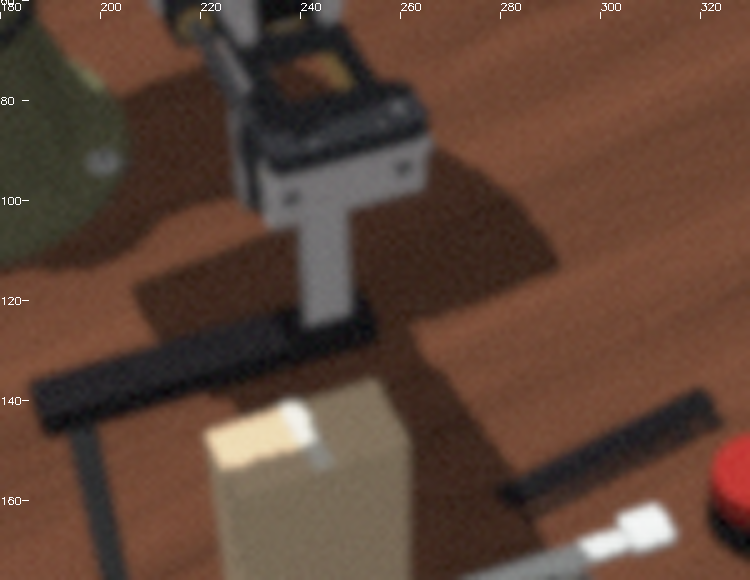

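```bash
python3 -m creep '{"hand":[-1,-1,-1,-1,-1,-1,-1],"slide":[[0.02,0,0],[0.04,0,0],[0.06,0,0],[0.08,-0.001,0],[0.1,-0.001,0],[0.12,-0.001,0],[0.12,-0.001,0]],"spin":[0,0,0,0,0,0,0]}'; python3 -c "
from h import *
o,R=st()
print(to(-31,1.5,170))
crop(ctrl.camera('scene')[:,:,::-1],180,60,150,116,5,'pics/s6.png')"
```

```text
time_s: 5.93
ee_pos: [0.5092, -0.0001, 0.1801]
eef_rot: [-1.456, 1.565, 3.07]
force: [-0.2, 0.1, -0.9]
grip_width: 0.0943
t 5.93 cradle [-32.7   2.1 180.1] jaw(cr deg) 0.4 F(cr) [-0.3  0.1 -0.9] w 94.3 q6 0.11 xax [-0.005  0.    -1.   ]
[0.0101 0.0018 0.0006]
```

View pics/s6.png

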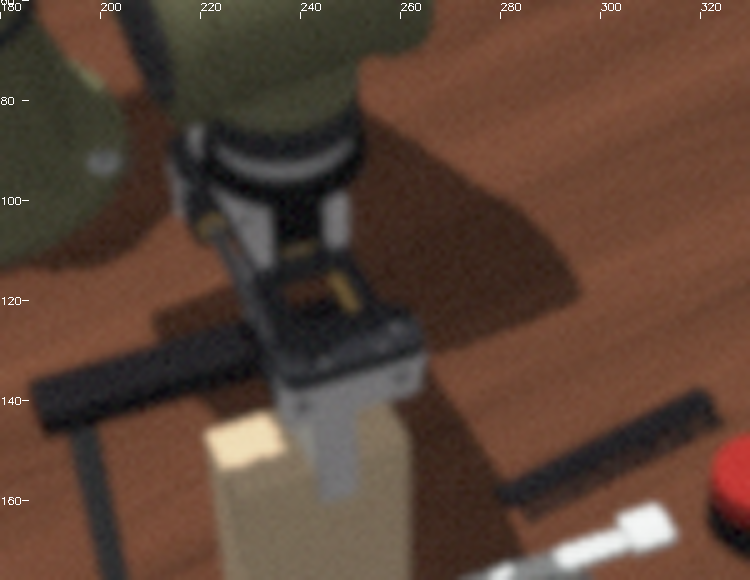

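```bash
python3 -m creep '{"hand":[-1,-1,-1],"slide":[[0.005,0.001,0],[0.008,0.001,0],[0.008,0.001,0]],"spin":[0,0,0]}'; python3 -c "
from h import *
o,R=st()"
```

```text
time_s: 6.23
ee_pos: [0.5118, -0.0004, 0.1758]
eef_rot: [1.721, 1.57, -0.038]
force: [-0.1, -0.8, -0.5]
grip_width: 0.0943
t 6.23 cradle [-30.1   2.3 175.8] jaw(cr deg) 0.4 F(cr) [ 0.  -0.8 -0.5] w 94.3 q6 0.12 xax [ 0.001 -0.    -1.   ]
```

```bash
python3 -m creep '{"hand":[-1,-1,-1],"slide":[[0.003,0,0],[0.005,0,0],[0.005,0,0]],"spin":[0,0,0]}'; python3 -c "
from h import *
o,R=st()"; python3 -m creep '{"hand":[0,0.5,0.5,0.5,0.5,0.5,0.5,0.5],"slide":[[0,0,0],[0,0,0],[0,0,0],[0,0,0],[0,0,0],[0,0,0],[0,0,0],[0,0,0]],"spin":[0,0,0,0,0,0,0,0]}' 25;  python3 -c "
from h import *
o,R=st()"
```

```text
time_s: 6.48
ee_pos: [0.5115, -0.0004, 0.1702]
eef_rot: [-1.381, 1.571, -3.14]
force: [0.1, -0.2, -0.8]
grip_width: 0.0941
t 6.48 cradle [-30.4   2.3 170.2] jaw(cr deg) 0.3 F(cr) [ 0.1 -0.2 -0.8] w 94.1 q6 0.12 xax [-0. -0. -1.]
time_s: 7.15
ee_pos: [0.5117, -0.0004, 0.1705]
eef_rot: [1.159, 1.571, -0.6]
force: [0.3, -0.2, 0.7]
grip_width: 0.0495
t 7.15 cradle [-30.2   2.3 170.5] jaw(cr deg) 0.3 F(cr) [ 0.4 -0.1  0.7] w 49.5 q6 0.12 xax [ 0. -0. -1.]
```

Width 49.5 mm means the carton is gripped across its 50 mm depth. I'll lift it slightly.

```bash
python3 -m creep '{"hand":[0.6,0.6,0.6,0.6,0.6],"slide":[[-0.003,0,0],[-0.006,0,0],[-0.01,0,0],[-0.01,0,0],[-0.01,0,0]],"spin":[0,0,0,0,0]}' 40;  python3 -c "
from h import *
o,R=st()
crop(ctrl.camera('scene')[:,:,::-1],180,60,150,140,4,'pics/s7.png')"
```

```text
time_s: 7.57
ee_pos: [0.5117, -0.0004, 0.1807]
eef_rot: [1.76, 1.57, 0.001]
force: [-0.6, -0.8, -2.8]
grip_width: 0.0496
t 7.57 cradle [-30.2   2.3 180.7] jaw(cr deg) 0.3 F(cr) [-0.5 -0.9 -2.8] w 49.6 q6 0.12 xax [ 0.  0. -1.]
```

View pics/s7.png

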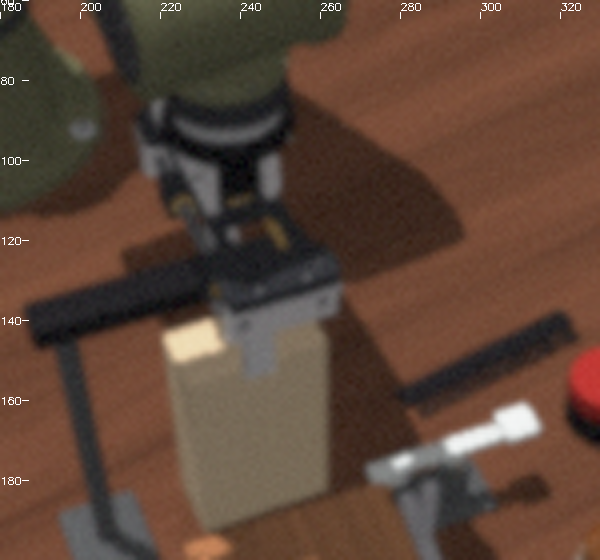

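Held, with about 2.8 N of weight. I'll shift it +13.5 mm in y and +3 mm in x, then set it down close to the bed edge.

```bash
python3 -m creep '{"hand":[0.6,0.6,0.6,0.6,0.6,0.6,0.6,0.6,0.6,0.6],"slide":[[0,0.001,-0.003],[0,0.002,-0.007],[0,0.003,-0.011],[0,0.003,-0.0135],[0,0.003,-0.0135],[0.003,0.003,-0.0135],[0.006,0.003,-0.0135],[0.008,0.003,-0.0135],[0.0095,0.003,-0.0135],[0.0098,0.003,-0.0135]],"spin":[0,0,0,0,0,0,0,0,0,0]}' 40;  python3 -c "
from h import *
o,R=st()"
python3 -m creep '{"hand":[-0.2,-0.6,-1,-1,-1,-1],"slide":[[0,0,0],[0,0,0],[0,0,0],[0,0,0],[0,0,0],[0,0,0]],"spin":[0,0,0,0,0,0]}'
python3 -c "
from h import *
o,R=st()
crop(ctrl.camera('scene')[:,:,::-1],180,60,150,140,4,'pics/s8.png')"
```

```text
time_s: 8.45
ee_pos: [0.5171, 0.0122, 0.1705]
eef_rot: [-0.979, 1.571, -2.738]
force: [-0.5, -0.5, -1.6]
grip_width: 0.0492
t 8.45 cradle [-27.4  15.7 170.5] jaw(cr deg) 0.3 F(cr) [-0.4 -0.6 -1.6] w 49.2 q6 0.14 xax [-0. -0. -1.]
time_s: 8.95
ee_pos: [0.5171, 0.0123, 0.1708]
eef_rot: [1.687, 1.571, -0.072]
force: [1.1, 0.3, 1.5]
grip_width: 0.0862
t 8.95 cradle [-27.3  15.8 170.8] jaw(cr deg) 0.3 F(cr) [1.  0.5 1.5] w 86.2 q6 0.14 xax [ 0. -0. -1.]
```

View pics/s8.png

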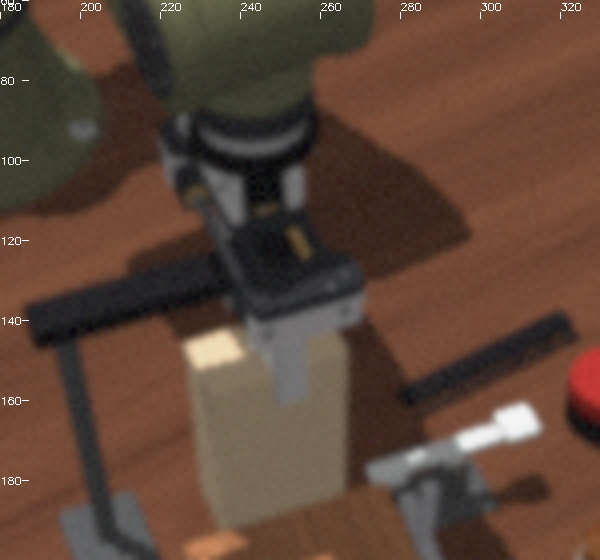

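Carton stands released at y≈15. I'll slide the open hand out in +y, close it, and bring it round to the front beyond the bar's free end.

```bash
python3 -m creep '{"hand":[-1,-1,-1,-1,1,1,1,1,1,1,1,1],"slide":[[0,0,0],[0,0,-0.02],[0,0,-0.05],[0,0,-0.08],[0,-0.01,-0.08],[0,-0.03,-0.08],[0,-0.05,-0.08],[0,-0.065,-0.08],[0,-0.065,-0.08],[0,-0.065,-0.08],[0,-0.065,-0.08],[0,-0.065,-0.08]],"spin":[0,0,0,0,0,0,0,0,0,0,0,0]}' 20;  python3 -c "
from h import *
o,R=st(); print(to(-80,52,171))
crop(ctrl.camera('scene')[:,:,::-1],180,60,150,140,4,'pics/s9.png')
im=ctrl.camera('top');crop(im[:,:,::-1],165,150,156,116,5,'pics/t9.png')"
```

```text
time_s: 10.0
ee_pos: [0.4689, 0.1029, 0.1706]
eef_rot: [1.929, 1.571, 0.17]
force: [-0.8, 0.6, -0.4]
grip_width: 0.0444
t 10.0 cradle [-92.1  95.4 170.6] jaw(cr deg) 0.3 F(cr) [-0.9  0.5 -0.4] w 44.4 q6 0.33 xax [ 0.  0. -1.]
[-0.0004  0.0119  0.0434]
```

View pics/s9.png

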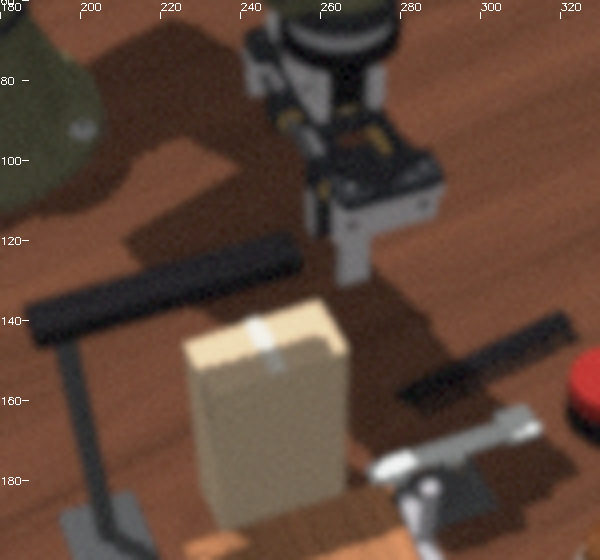

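View pics/t9.png

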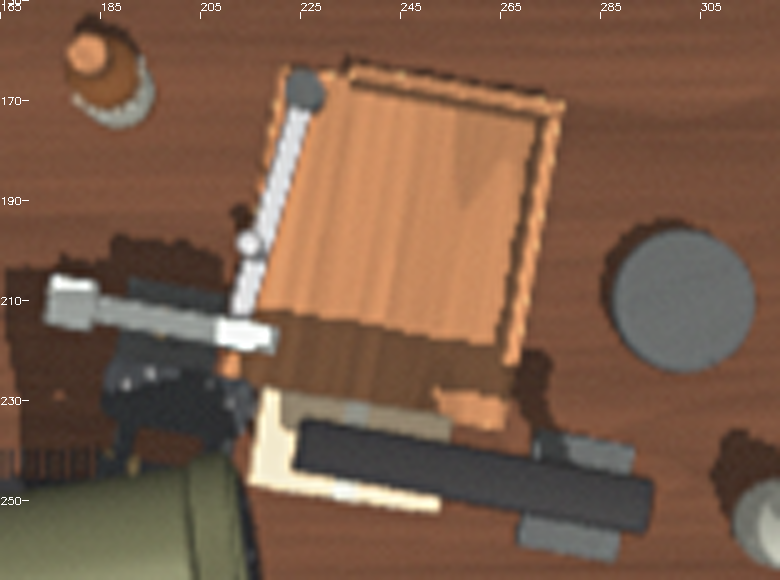

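```bash
python3 -m creep '{"hand":[1,1,1,1,1,1,1,1],"slide":[[0,0,0],[0,0,0],[0,0,0],[0,0.005,0.02],[0,0.01,0.035],[0,0.012,0.0435],[0,0.012,0.0435],[0,0.012,0.0435]],"spin":[0,0,0,0,0,0,0,0]}' 20;  python3 -c "
from h import *
o,R=st(); print(to(-80,52,171))
crop(ctrl.camera('scene')[:,:,::-1],180,60,150,140,4,'pics/s10.png')"
```

```text
time_s: 10.77
ee_pos: [0.4719, 0.0581, 0.1707]
eef_rot: [-3.015, 1.571, 1.508]
force: [0.0, 0.5, -0.1]
grip_width: 0.0006
t 10.77 cradle [-80.6  52.  170.7] jaw(cr deg) 0.3 F(cr) [-0.1  0.5 -0.1] w 0.6 q6 0.23 xax [ 0.  0. -1.]
[-0.0003  0.0006  0.    ]
```

View pics/s10.png

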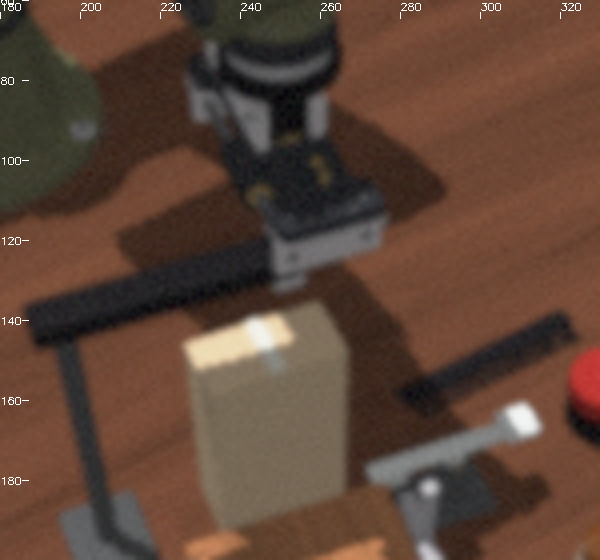

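Fingers are in front of the carton beyond the bar's end, and the body is above the bar. Starting the push.

```bash
python3 -m creep '{"hand":[1,1,1,1,1,1],"slide":[[0,0.006,0],[0,0.012,0],[0,0.018,0],[0,0.024,0],[0,0.03,0],[0,0.034,0]],"spin":[0,0,0,0,0,0]}';  python3 -c "
from h import *
o,R=st()
crop(ctrl.camera('scene')[:,:,::-1],180,60,150,140,4,'pics/s11.png')"
```

```text
time_s: 11.32
ee_pos: [0.5077, 0.0524, 0.1737]
eef_rot: [1.957, 1.565, 0.199]
force: [-5.7, 5.0, 32.0]
grip_width: 0.0001
t 11.32 cradle [-44.3  53.3 173.7] jaw(cr deg) 0.4 F(cr) [-6.6  3.8 32. ] w 0.1 q6 0.22 xax [ 0.006  0.001 -1.   ]
```

View pics/s11.png

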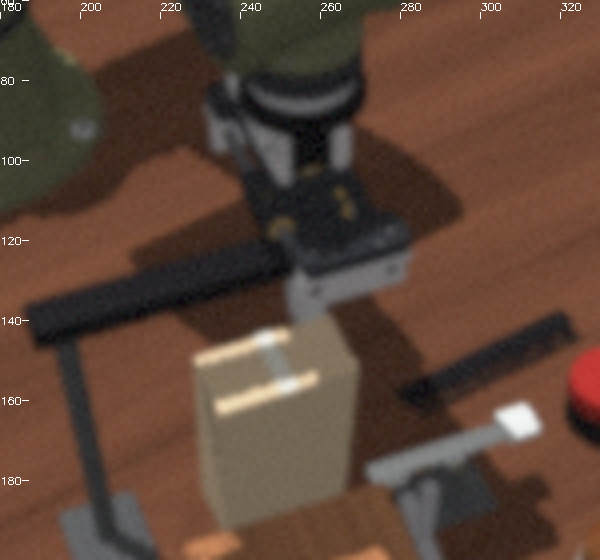

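```bash
python3 -m creep '{"hand":[1],"slide":[[-0.004,0,0]],"spin":[0]}';  python3 -c "
from h import *
o,R=st()"
```

```text
time_s: 11.45
ee_pos: [0.5066, 0.0521, 0.1757]
eef_rot: [1.931, 1.568, 0.172]
force: [0.3, -0.7, -0.3]
grip_width: 0.0007
t 11.45 cradle [-45.3  52.7 175.7] jaw(cr deg) 0.4 F(cr) [ 0.4 -0.7 -0.3] w 0.7 q6 0.22 xax [ 0.002  0.    -1.   ]
```

```bash
python3 -m creep '{"hand":[1,1,1],"slide":[[-0.002,0,0],[-0.002,0.004,0],[-0.002,0.008,0]],"spin":[0,0,0]}';  python3 -c "
from h import *
o,R=st()
crop(ctrl.camera('scene')[:,:,::-1],180,60,150,140,4,'pics/s12.png')"
```

```text
time_s: 11.7
ee_pos: [0.5142, 0.0506, 0.1779]
eef_rot: [2.013, 1.568, 0.255]
force: [-2.6, 2.5, 19.7]
grip_width: 0.0005
t 11.7 cradle [-37.6  52.8 177.9] jaw(cr deg) 0.4 F(cr) [-3.   2.  19.7] w 0.5 q6 0.21 xax [ 0.002  0.001 -1.   ]
```

View pics/s12.png

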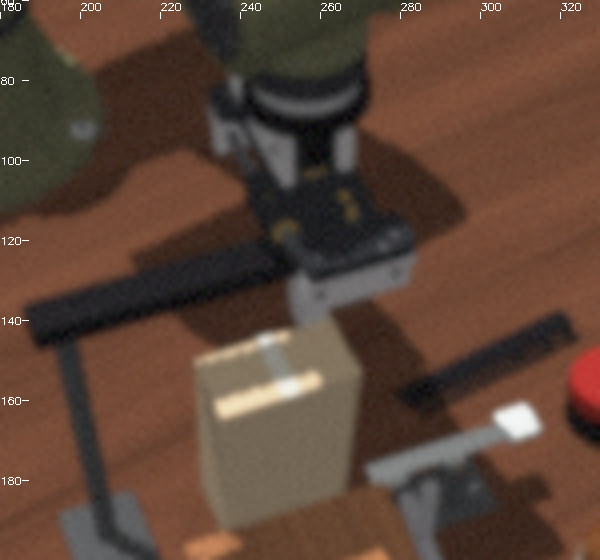

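```bash
python3 -c "
from h import *
for x in(-25,0,20,50):
  for z in(230,250,270,290):
    print(x,z,[proj('scene',W(x,52.8+dy,z)).round(1) for dy in(-37.5,37.5)])
print('bar end',[proj('scene',W(a,40,z)).round(1) for a in(-44,-16) for z in(236,256)])
for p in [(253,140),(282,132)]: print([Cf(ray('scene',p,z/1000)).round(0) for z in(240,260,280)])
"
```

```text
-25 230 [array([244.6, 131.2]), array([271.7, 123.3])]
-25 250 [array([244.3, 125.6]), array([271.9, 117.6])]
-25 270 [array([244. , 119.8]), array([272.1, 111.8])]
-25 290 [array([243.7, 113.7]), array([272.3, 105.7])]
0 230 [array([248.1, 137.9]), array([275.5, 129.8])]
0 250 [array([247.9, 132.3]), array([275.8, 124.2])]
0 270 [array([247.6, 126.6]), array([276.1, 118.3])]
0 290 [array([247.4, 120.6]), array([276.4, 112.3])]
20 230 [array([250.9, 143.4]), array([278.6, 135.1])]
20 250 [array([250.8, 137.9]), array([279. , 129.5])]
20 270 [array([250.6, 132.2]), array([279.3, 123.7])]
20 290 [array([250.4, 126.2]), array([279.7, 117.7])]
50 230 [array([255.4, 152. ]), array([283.5, 143.4])]
50 250 [array([255.3, 146.5]), array([283.9, 137.8])]
50 270 [array([255.2, 140.8]), array([284.4, 132.1])]
50 290 [array([255.1, 134.9]), array([284.9, 126.1])]
bar end [array([250.9, 122. ]), array([250.8, 116.2]), array([254.9, 129.3]), array([254.8, 123.6])]
[array([ 20.,  21., 240.]), array([ 37.,  15., 260.]), array([ 54.,   8., 280.])]
[array([ 22.,  98., 240.]), array([ 39.,  89., 260.]), array([ 56.,  81., 280.])]
```

Geometry puts the body bottom at about 268 mm, clear of the bar. The upward force must be friction on the fingers as the tilting carton's front rises, so I'll follow the arc upward while pushing.

```bash
python3 -m creep '{"hand":[1,1,1,1],"slide":[[-0.0015,0.0,0],[-0.002,0.004,0],[-0.0025,0.008,0],[-0.003,0.012,0]],"spin":[0,0,0,0]}';  python3 -c "
from h import *
o,R=st()
crop(ctrl.camera('scene')[:,:,::-1],180,60,150,140,4,'pics/s13.png')"
```

```text
time_s: 12.08
ee_pos: [0.5256, 0.0481, 0.1797]
eef_rot: [2.278, 1.57, 0.519]
force: [-0.2, 0.3, 1.1]
grip_width: 0.0005
t 12.08 cradle [-25.9  52.5 179.7] jaw(cr deg) 0.3 F(cr) [-0.2  0.3  1.1] w 0.5 q6 0.21 xax [ 0.  0. -1.]
```

View pics/s13.png

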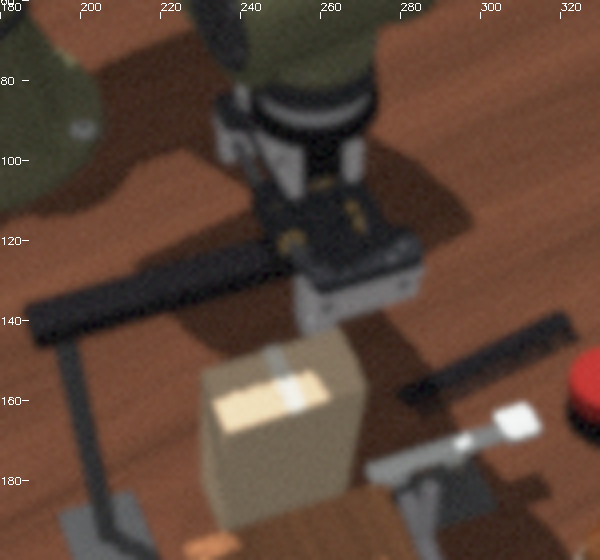

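```bash
python3 -m creep '{"hand":[1,1,1,1],"slide":[[-0.0005,0.004,0],[-0.0005,0.008,0],[-0.0005,0.012,0],[-0.0005,0.016,0]],"spin":[0,0,0,0]}';  python3 -c "
from h import *
o,R=st()
crop(ctrl.camera('scene')[:,:,::-1],180,60,150,140,4,'pics/s14.png')"
```

```text
time_s: 12.47
ee_pos: [0.541, 0.0449, 0.1799]
eef_rot: [-1.113, 1.57, -2.872]
force: [0.0, 0.5, -0.2]
grip_width: 0.0005
t 12.47 cradle [-10.2  52.3 179.9] jaw(cr deg) 0.3 F(cr) [-0.1  0.5 -0.2] w 0.5 q6 0.2 xax [-0. -0. -1.]
```

View pics/s14.png

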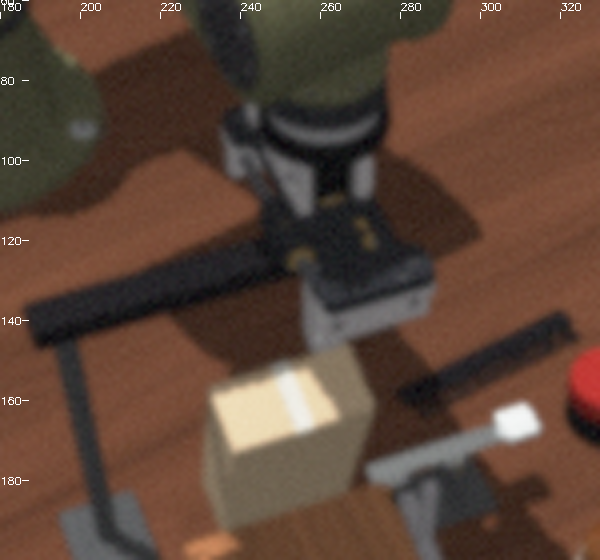

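```bash
python3 -m creep '{"hand":[1,1,1,1,1,1,1,1],"slide":[[0,0.005,0],[0,0.01,0],[0,0.015,0],[0,0.02,0],[0,0.02,0],[0,0.02,0],[0,0.02,0],[0,0.02,0]],"spin":[0,0,0,0,0,0,0,0]}';  python3 -c "
from h import *
o,R=st()
crop(ctrl.camera('scene')[:,:,::-1],180,90,150,140,4,'pics/s15.png')
crop(ctrl.camera('top')[:,:,::-1],165,150,156,116,5,'pics/t15.png')"
```

```text
time_s: 13.18
ee_pos: [0.5601, 0.0413, 0.1802]
eef_rot: [-1.242, 1.571, -3.0]
force: [-1.2, 0.4, 0.6]
grip_width: 0.0005
t 13.18 cradle [  9.3  52.5 180.2] jaw(cr deg) 0.3 F(cr) [-1.2  0.2  0.6] w 0.5 q6 0.2 xax [-0. -0. -1.]
```

View pics/s15.png

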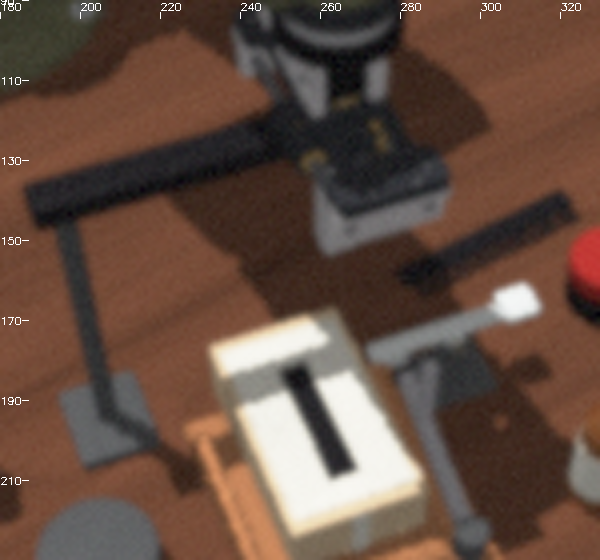

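View pics/t15.png

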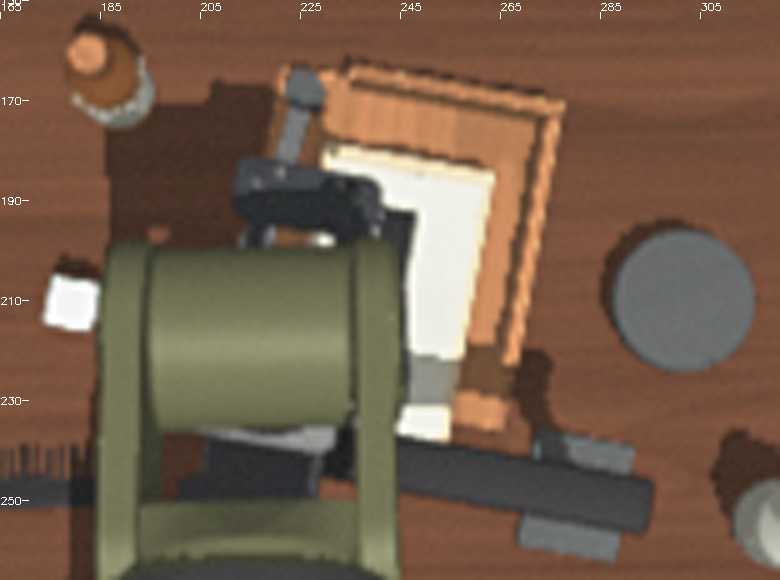

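The carton lies flat on the bed, white panel up with slot at scene (260,195), and the arm is still hooked. I'll measure its top corners and bring the tool above it, jaws across.

```bash
python3 -c "
from h import *
T=lambda a,b:(a/5+165,b/5+150)
print([Cf(ray('top',T(*p),.062)).round(1) for p in((322,145),(493,170),(450,438))])"
python3 -m creep '{"hand":[1,0,0,0,0,0,0,0,0,0,0,0],"slide":[[0,0.03,0],[0,0.05,0],[0,0.071,0],[0,0.071,0.02],[0,0.071,0.04],[0,0.071,0.04],[0,0.071,0.04],[0,0.071,0.04],[0,0.071,0.04],[0.02,0.071,0.04],[0.04,0.071,0.04],[0.06,0.071,0.04]],"spin":[-7,-14,-21,-28,-35,-42,-49,-56,-63,-70,-77,-84]}'; python3 -c "
from h import *
o,R=st()
im=ctrl.camera('top')[:,:,::-1]
crop(im,165,150,156,116,5,'pics/t16.png')"
```

```text
[array([142. ,  67.7,  62. ]), array([145.5, -32. ,  62. ]), array([-10.6, -35. ,  62. ])]
time_s: 14.28
ee_pos: [0.6225, -0.0113, 0.1197]
eef_rot: [0.185, 1.57, -0.102]
force: [-0.1, -0.4, -0.6]
grip_width: 0.0468
t 14.28 cradle [ 80.6  13.  119.7] jaw(cr deg) 84.7 F(cr) [-0.  -0.4 -0.6] w 46.8 q6 -1.36 xax [ 0.001 -0.    -1.   ]
```

View pics/t16.png

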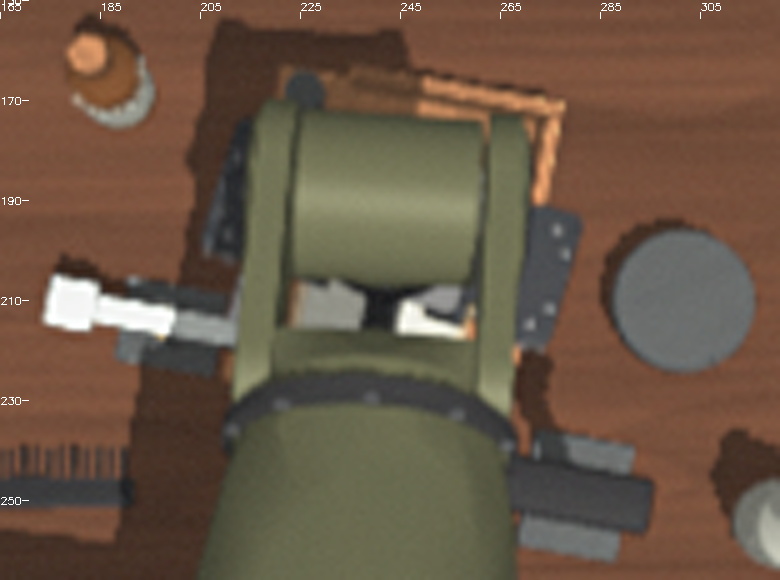

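```bash
python3 -m creep '{"hand":[0,0,0,0,0],"slide":[[0.01,0,-0.01],[0.025,0.002,-0.02],[0.04,0.004,-0.02],[0.045,0.004,-0.02],[0.045,0.004,-0.02]],"spin":[-5,-5,-5,-5,-5]}'; python3 -c "
from h import *
o,R=st()"
```

```text
time_s: 14.75
ee_pos: [0.6042, -0.0016, 0.0746]
eef_rot: [-2.973, 1.569, 3.103]
force: [-0.9, 0.3, -0.5]
grip_width: 0.0468
t 14.75 cradle [60.8 18.9 74.6] jaw(cr deg) 89.2 F(cr) [-1.   0.1 -0.5] w 46.8 q6 -1.43 xax [-0.002  0.    -1.   ]
```

```bash
python3 -m creep '{"hand":[0,0,0],"slide":[[0.003,0,0],[0.0045,0,0],[0.0045,0,0]],"spin":[0,0,0]}'; python3 -c "
from h import *
o,R=st()"
```

```text
time_s: 15.0
ee_pos: [0.6048, -0.0018, 0.0711]
eef_rot: [0.117, 1.57, -0.089]
force: [0.2, -0.2, -0.1]
grip_width: 0.0469
t 15.0 cradle [61.4 18.8 71.1] jaw(cr deg) 89.3 F(cr) [ 0.2 -0.1 -0.1] w 46.9 q6 -1.43 xax [ 0.001 -0.    -1.   ]
```

```bash
python3 -m creep '{"hand":[0,0,0],"slide":[[0.0015,0,0],[0.002,0,0],[0.002,0,0]],"spin":[0,0,0]}'; python3 -c "
from h import *
o,R=st()"
```

```text
time_s: 15.25
ee_pos: [0.605, -0.0018, 0.0702]
eef_rot: [0.053, 1.569, -0.153]
force: [-4.3, -0.1, 12.3]
grip_width: 0.047
t 15.25 cradle [61.6 18.9 70.2] jaw(cr deg) 89.3 F(cr) [-4.2 -0.9 12.3] w 47.0 q6 -1.43 xax [ 0.001 -0.    -1.   ]
```

```bash
python3 -m creep '{"hand":[0,0,0,0],"slide":[[0,0,0.004],[0,-0.001,0.008],[0,-0.002,0.012],[0,-0.002,0.012]],"spin":[0,0,0,0]}'; python3 -c "
from h import *
o,R=st()
crop(ctrl.camera('scene')[:,:,::-1],200,120,140,116,5,'pics/s17.png')
crop(ctrl.camera('top')[:,:,::-1],165,150,156,116,5,'pics/t17.png')"
```

```text
time_s: 15.58
ee_pos: [0.6166, -0.006, 0.0703]
eef_rot: [0.518, 1.569, 0.312]
force: [-4.7, 2.1, 12.4]
grip_width: 0.047
t 15.58 cradle [73.8 17.  70.3] jaw(cr deg) 89.3 F(cr) [-5.   1.1 12.4] w 47.0 q6 -1.43 xax [ 0.001  0.    -1.   ]
```

View pics/s17.png

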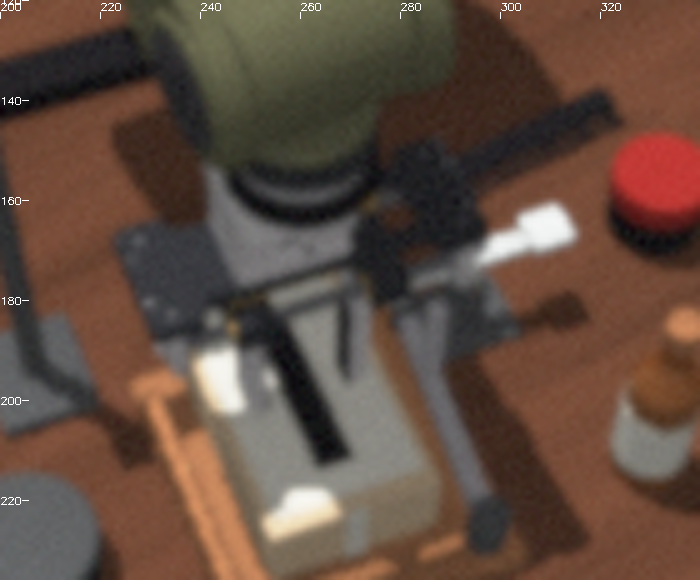

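It drags with the fingers: the top corner moved from (252.5,224) to (253,229). Continuing to the stop.

```bash
python3 -m creep '{"hand":[0,0,0,0,0,0,0,0],"slide":[[0,-0.001,0.004],[0,-0.002,0.008],[0,-0.003,0.012],[0,-0.004,0.016],[0,-0.005,0.02],[0,-0.006,0.024],[0,-0.007,0.026],[0,-0.007,0.026]],"spin":[0,0,0,0,0,0,0,0]}'; python3 -c "
from h import *
o,R=st()
crop(ctrl.camera('scene')[:,:,::-1],200,120,140,116,5,'pics/s18.png')"
```

```text
time_s: 16.35
ee_pos: [0.6405, -0.018, 0.0703]
eef_rot: [0.671, 1.569, 0.465]
force: [-4.3, 3.0, 11.9]
grip_width: 0.0473
t 16.35 cradle [99.5  9.8 70.3] jaw(cr deg) 89.3 F(cr) [-4.8  2.1 11.9] w 47.3 q6 -1.45 xax [ 0.001  0.001 -1.   ]
```

View pics/s18.png

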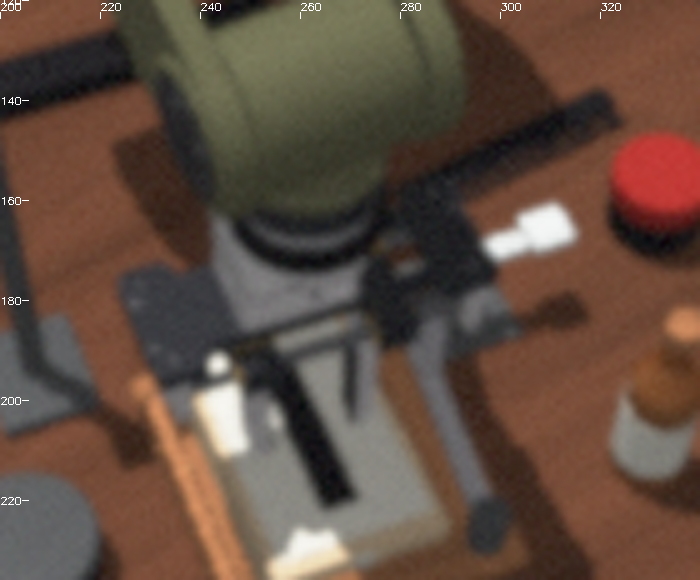

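```bash
for i in 1; do python3 -m creep '{"hand":[0,0,0],"slide":[[0,-0.001,0.002],[0,-0.002,0.004],[0,-0.002,0.004]],"spin":[0,0,0]}'; done; python3 -c "
from h import *
o,R=st()
im=ctrl.camera('top')[:,:,::-1]
crop(im,165,150,156,116,5,'pics/t19.png')
crop(ctrl.camera('scene')[:,:,::-1],200,160,140,116,5,'pics/s19.png')"
```

```text
time_s: 16.65
ee_pos: [0.6438, -0.0206, 0.0703]
eef_rot: [0.826, 1.57, 0.62]
force: [-4.9, 3.6, 11.2]
grip_width: 0.047
t 16.65 cradle [103.4   7.9  70.3] jaw(cr deg) 89.3 F(cr) [-5.5  2.6 11.2] w 47.0 q6 -1.45 xax [ 0.001  0.001 -1.   ]
```

View pics/s19.png

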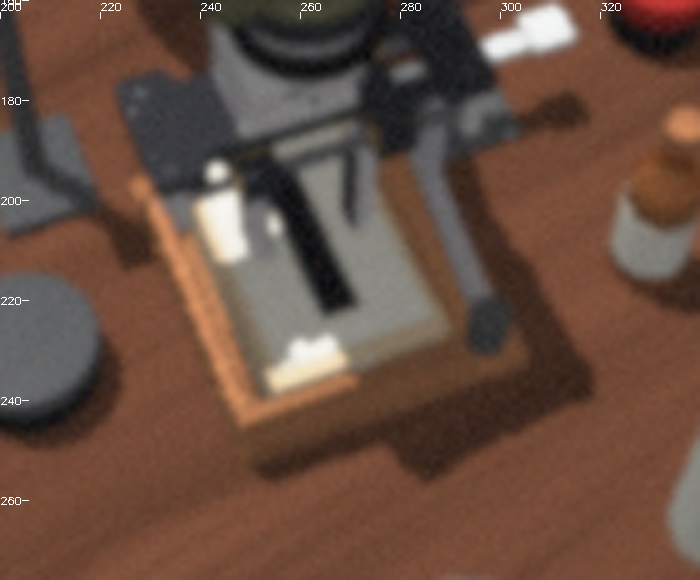

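View pics/t19.png

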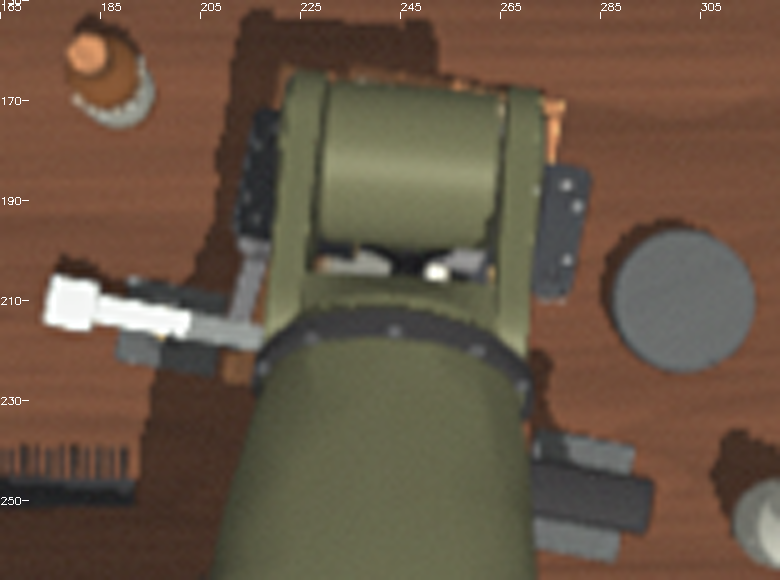

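```bash
python3 -c "
from h import *
S=lambda a,b:(a/5+200,b/5+160)
print([Cf(ray('scene',S(*p),.062)).round(1) for p in((450,327),(268,390))])
print('expect home corners',[(proj('scene',W(185,y,62))-[200,160])*5 for y in(58,-42)])"
python3 -m creep '{"hand":[0,0,0],"slide":[[0,-0.001,0.003],[0,-0.001,0.005],[0,-0.001,0.005]],"spin":[0,0,0]}'; python3 -c "
from h import *
o,R=st()"
```

```text
[array([186.5,  58.1,  62. ]), array([185.1, -44.7,  62. ])]
expect home corners [array([448.62807557, 324.82244324]), array([272.74998695, 388.13375786])]
time_s: 17.0
ee_pos: [0.6483, -0.0228, 0.0703]
eef_rot: [0.909, 1.57, 0.703]
force: [-6.4, 2.0, 12.3]
grip_width: 0.0469
t 17.0 cradle [108.2   6.6  70.3] jaw(cr deg) 89.3 F(cr) [-6.7  0.8 12.3] w 46.9 q6 -1.46 xax [ 0.  0. -1.]
```

```bash
python3 -m creep '{"hand":[0,0,0,0],"slide":[[0,0,0.003],[0,0,0.006],[0,0,0.008],[0,0,0.008]],"spin":[0,0,0,0]}'; python3 -c "
from h import *
o,R=st()"
python3 -m creep '{"hand":[0,0,0,0,0,0,0],"slide":[[-0.01,0,0.0],[-0.03,0,0],[-0.06,0,0],[-0.09,0.03,0],[-0.09,0.07,0],[-0.09,0.11,0],[-0.09,0.14,-0.02]],"spin":[0,0,0,0,0,0,0]}'; python3 -c "
from h import *
o,R=st()
crop(ctrl.camera('top')[:,:,::-1],165,150,156,116,5,'pics/t20.png')
crop(ctrl.camera('scene')[:,:,::-1],200,140,140,116,5,'pics/s20.png')"
```

```text
time_s: 17.33
ee_pos: [0.6561, -0.0246, 0.0703]
eef_rot: [0.627, 1.57, 0.422]
force: [-7.4, 1.7, 11.8]
grip_width: 0.0468
t 17.33 cradle [116.2   6.4  70.3] jaw(cr deg) 89.3 F(cr) [-7.6  0.2 11.8] w 46.8 q6 -1.46 xax [ 0.  0. -1.]
time_s: 17.92
ee_pos: [0.6665, 0.1185, 0.1594]
eef_rot: [0.407, 1.569, 0.201]
force: [0.3, 0.2, 0.0]
grip_width: 0.0471
t 17.92 cradle [ 98.7 148.8 159.4] jaw(cr deg) 89.3 F(cr) [0.3 0.3 0. ] w 47.1 q6 -1.24 xax [ 0.002  0.    -1.   ]
```

View pics/s20.png

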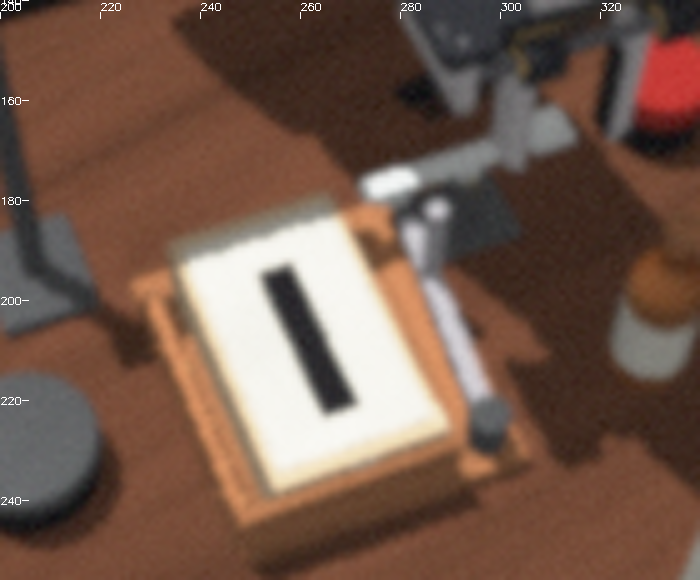

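View pics/t20.png

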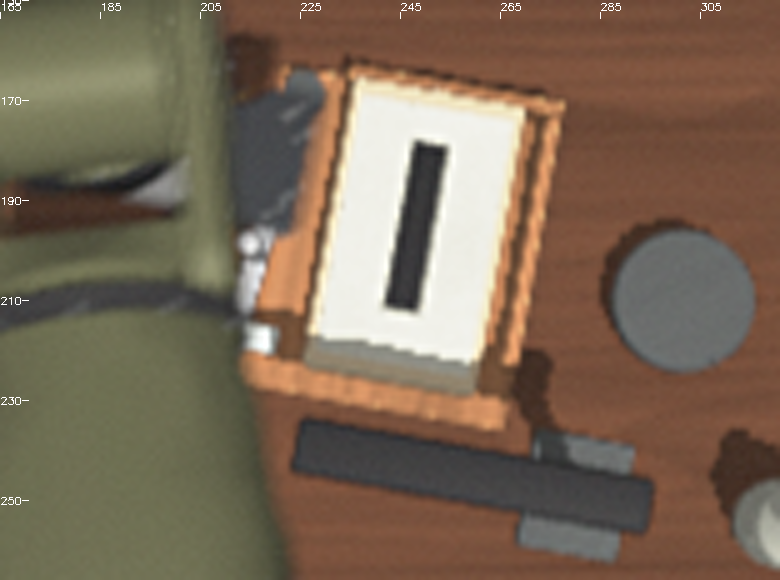

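The carton is home, square, about y 7, and the arm is still hooked. Next I'll go above the thumb pad with the hand closed.

```bash
python3 -m creep '{"hand":[1,1,1,1,1,1,1],"slide":[[0,0.015,-0.03],[0,0.03,-0.06],[0,0.041,-0.073],[0.03,0.041,-0.073],[0.055,0.041,-0.073],[0.06,0.041,-0.073],[0.06,0.041,-0.073]],"spin":[0,0,0,0,0,0,0]}' 20; python3 -c "
from h import *
o,R=st(); print(to(26,190,79))
crop(ctrl.camera('top')[:,:,::-1],165,150,156,116,5,'pics/t21.png')
crop(ctrl.camera('scene')[:,:,::-1],220,110,140,116,5,'pics/s21.png')"
```

```text
time_s: 18.6
ee_pos: [0.6016, 0.1709, 0.0977]
eef_rot: [-2.675, 1.568, -2.881]
force: [0.5, 0.9, 1.0]
grip_width: 0.0039
t 18.6 cradle [ 25.  187.7  97.7] jaw(cr deg) 89.3 F(cr) [0.3 1.  1. ] w 3.9 q6 -1.15 xax [-0.002 -0.001 -1.   ]
[0.0187 0.0024 0.0011]
```

View pics/s21.png

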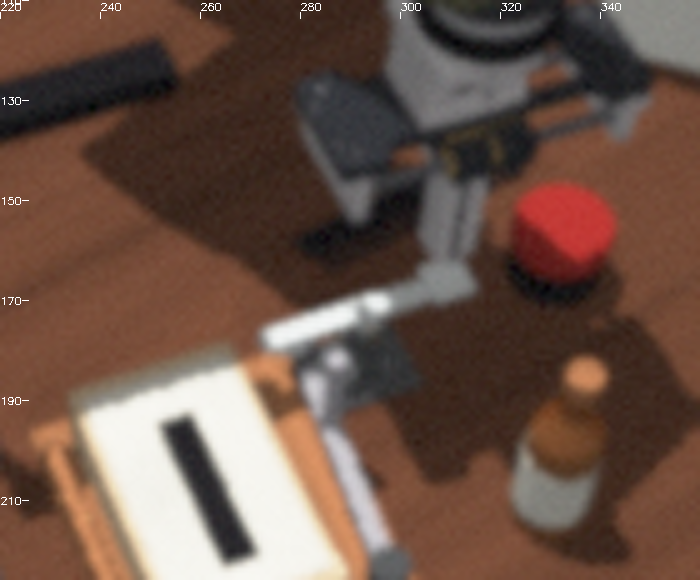

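```bash
python3 -m creep '{"hand":[1,1,1,1,1,1,1,1,1],"slide":[[0.01,0.002,0.001],[0.018,0.002,0.001],[0.021,0.002,0.001],[0.024,0.002,0.001],[0.027,0.002,0.001],[0.03,0.002,0.001],[0.032,0.002,0.001],[0.033,0.002,0.001],[0.033,0.002,0.001]],"spin":[0,0,0,0,0,0,0,0,0]}' ; python3 -c "
from h import *
o,R=st()
crop(ctrl.camera('scene')[:,:,::-1],220,110,140,116,5,'pics/s22.png')"
```

```text
time_s: 19.45
ee_pos: [0.603, 0.173, 0.0651]
eef_rot: [-2.516, 1.57, -2.721]
force: [1.0, -0.2, 0.2]
grip_width: 0.0007
t 19.45 cradle [ 25.9 190.   65.1] jaw(cr deg) 89.3 F(cr) [ 1.  -0.   0.2] w 0.7 q6 -1.14 xax [-0.001 -0.    -1.   ]
```

View pics/s22.png

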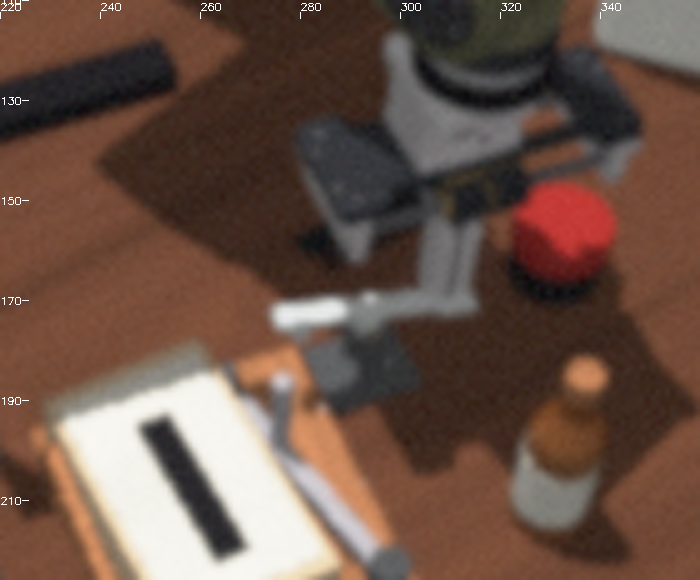

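The arm sprang in and the carton now sits clamped. I'll back off and verify.

```bash
python3 -m creep '{"hand":[1,1,1,1,1,1,1,1,1,1],"slide":[[-0.01,0,0],[-0.04,0,0],[-0.08,0,0],[-0.12,0,0],[-0.12,0,-0.04],[-0.12,0,-0.08],[-0.12,0.02,-0.12],[-0.12,0.04,-0.15],[-0.12,0.04,-0.15],[-0.12,0.04,-0.15]],"spin":[0,0,0,0,0,0,0,0,0,0]}' ; python3 -c "
from h import *
o,R=st()
t=ctrl.camera('top')[:,:,::-1]
crop(t,165,150,156,116,5,'pics/t23.png')
crop(ctrl.camera('scene')[:,:,::-1],200,120,140,116,5,'pics/s23.png')
print([(q,((proj('top',W(175-100*np.cos(q-.45),85+100*np.sin(q-.45),100))-[165,150])*5).round(0)) for q in(.12,.2,.25,.3)])
print('corners y=-8 home',[((proj('top',W(x,y,62))-[165,150])*5).round(0) for x,y in((185,42),(185,-58),(15,-58),(15,42))])"
```

```text
time_s: 20.33
ee_pos: [0.4638, 0.2441, 0.1869]
eef_rot: [0.536, 1.569, 0.333]
force: [0.2, 0.1, 0.1]
grip_width: 0.0005
t 20.33 cradle [-124.4  232.9  186.9] jaw(cr deg) 89.5 F(cr) [0.2 0.2 0.1] w 0.5 q6 -0.95 xax [ 0.001  0.    -1.   ]
[(0.12, array([325., 248.])), (0.2, array([311., 249.])), (0.25, array([302., 249.])), (0.3, array([293., 249.]))]
corners y=-8 home [array([379.,  81.]), array([549., 112.]), array([498., 401.]), array([325., 370.])]
```

View pics/t23.png

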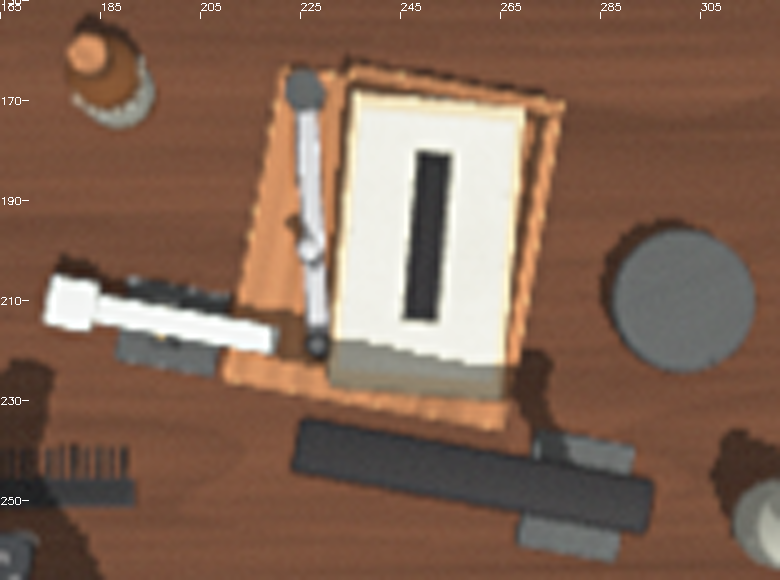

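View pics/s23.png

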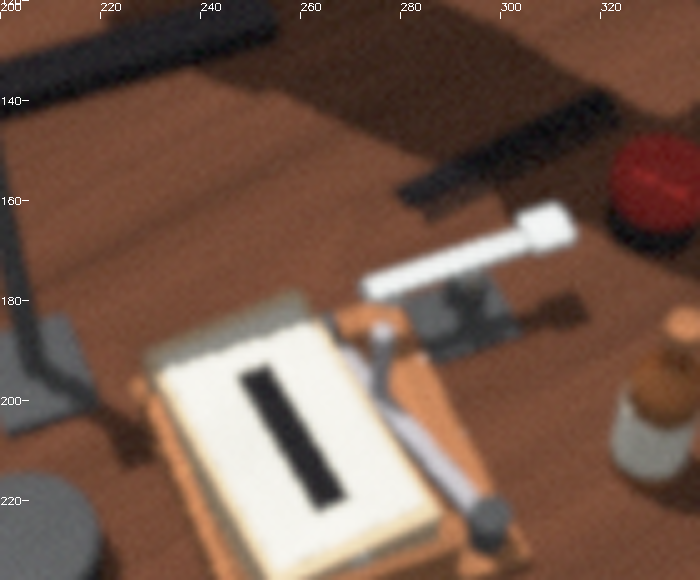

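```bash
python3 -c "
from h import *
T=lambda a,b:(a/5+165,b/5+150)
c=np.array([Cf(ray('top',T(*p),.062))[:2] for p in((350,90),(526,107),(505,400),(330,388))]);print(c.round(1),c.mean(0))
for a,b in((3,0),(2,1)):
  d=c[a]-c[b];d=-d;print(np.degrees(np.arctan2(d[1],d[0])))
d=c[0]-c[1];print(np.degrees(np.arctan2(-d[0],d[1])))
# slot edges
s=[Cf(ray('top',T(*p),.062))[:2] for p in((434,151),(421,320))];d=s[0]-s[1];print('slot',np.degrees(np.arctan2(d[1],d[0])),np.mean(s,0))"
```

```text
[[176.5  57.7]
 [185.2 -44.3]
 [ 16.2 -62. ]
 [  5.2  37.5]] [95.79446882 -2.79738753]
6.735566878935479
5.9877294079400025
4.839932698812502
slot 5.938104621787984 [101.46737044  -1.55710981]
```

The clamp presses, but the spring turned the carton about 6° (limit about 8.6°) and its centre sits at about x 95–96, which is thin margin. I'll square it by nudging its left side near the stop toward the cheek with the closed fingers, above the arm bar.

```bash
python3 -m creep '{"hand":[1,1,1,1,1,1,1,1,1,1,1,1],"slide":[[0,-0.018,0.032],[0,-0.036,0.064],[0,-0.054,0.096],[0,-0.072,0.128],[0,-0.09,0.16],[0,-0.108,0.19],[0,-0.126,0.22],[0,-0.144,0.25],[0,-0.157,0.272],[0.03,-0.157,0.274],[0.06,-0.157,0.274],[0.06,-0.157,0.274]],"spin":[0,0,0,0,0,0,0,0,0,0,0,0]}'; python3 -c "
from h import *
o,R=st(); print(to(150,76,53))"
```

```text
time_s: 21.43
ee_pos: [0.6987, 0.0313, 0.1185]
eef_rot: [-2.926, 1.561, -3.134]
force: [-0.4, -0.4, -1.1]
grip_width: 0.0002
t 21.43 cradle [147.2  69.4 118.5] jaw(cr deg) 89.2 F(cr) [-0.4 -0.4 -1.1] w 0.2 q6 -1.37 xax [-0.01 -0.   -1.  ]
[0.0655 0.0067 0.0033]
```

```bash
python3 -m creep '{"hand":[1,1,1,1,1,1],"slide":[[0,0.007,0.001],[0.02,0.007,0.001],[0.04,0.007,0.001],[0.055,0.007,0.001],[0.06,0.007,0.001],[0.06,0.007,0.001]],"spin":[0,0,0,0,0,0]}'; python3 -c "
from h import *
o,R=st(); print(to(150,76,53))
crop(ctrl.camera('scene')[:,:,::-1],200,130,140,116,5,'pics/s24.png')"
```

```text
time_s: 21.93
ee_pos: [0.7035, 0.0402, 0.0665]
eef_rot: [0.139, 1.57, -0.066]
force: [-0.7, 0.4, 0.1]
grip_width: 0.0006
t 21.93 cradle [150.2  79.1  66.5] jaw(cr deg) 89.3 F(cr) [-0.7  0.3  0.1] w 0.6 q6 -1.36 xax [ 0. -0. -1.]
[ 0.0135 -0.0031 -0.0002]
```

View pics/s24.png

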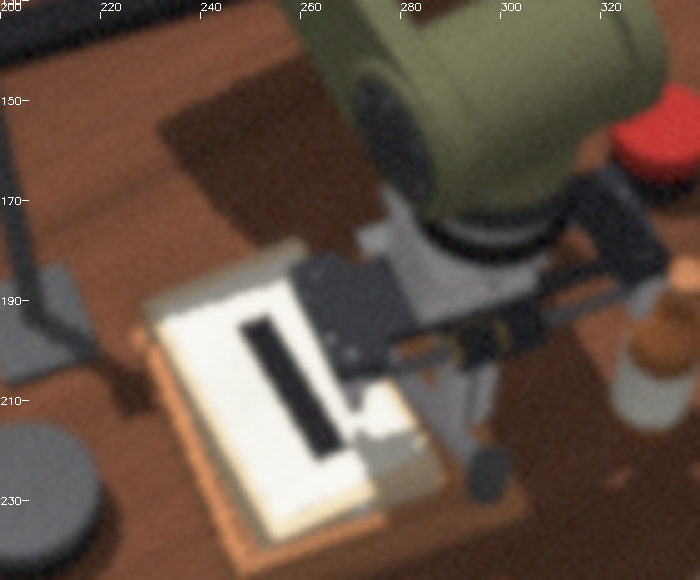

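```bash
python3 -m creep '{"hand":[1,1,1,1,1,1,1,1],"slide":[[0.006,-0.001,0],[0.012,-0.002,0],[0.012,-0.006,0],[0.012,-0.009,0],[0.012,-0.012,0],[0.012,-0.015,0],[0.012,-0.018,0],[0.012,-0.018,0]],"spin":[0,0,0,0,0,0,0,0]}'; python3 -c "
from h import *
o,R=st()
crop(ctrl.camera('scene')[:,:,::-1],200,130,140,116,5,'pics/s25.png')"
```

```text
time_s: 22.65
ee_pos: [0.6998, 0.0221, 0.0542]
eef_rot: [0.459, 1.569, 0.253]
force: [1.4, 2.4, -0.1]
grip_width: 0.0008
t 22.65 cradle [150.1  60.6  54.2] jaw(cr deg) 89.3 F(cr) [ 1.   2.6 -0.1] w 0.8 q6 -1.39 xax [ 0.001  0.    -1.   ]
```

View pics/s25.png

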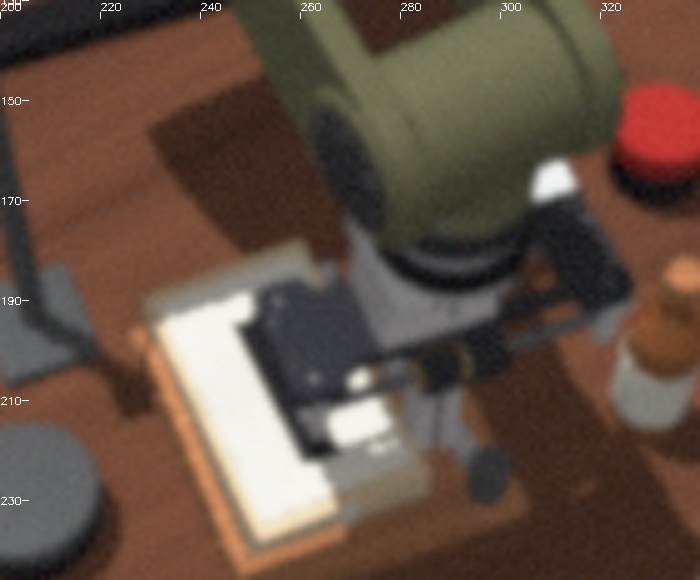

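```bash
python3 -m creep '{"hand":[1,1,1,1],"slide":[[0,-0.003,0],[0,-0.005,0],[0,-0.006,0],[0,-0.006,0]],"spin":[0,0,0,0]}'; python3 -c "
from h import *
o,R=st()"
```

```text
time_s: 23.03
ee_pos: [0.6989, 0.0171, 0.0541]
eef_rot: [0.591, 1.569, 0.386]
force: [5.2, 4.5, -0.9]
grip_width: 0.0006
t 23.03 cradle [150.1  55.5  54.1] jaw(cr deg) 89.4 F(cr) [ 4.3  5.5 -0.9] w 0.6 q6 -1.39 xax [ 0.002  0.001 -1.   ]
```

```bash
python3 -m creep '{"hand":[1,1,1,1,1,1,1,1,1,1],"slide":[[0,0.006,0],[0,0.02,0],[-0.03,0.022,0],[-0.07,0.022,0],[-0.11,0.022,0],[-0.13,0.04,-0.04],[-0.13,0.065,-0.075],[-0.13,0.09,-0.11],[-0.13,0.115,-0.145],[-0.13,0.14,-0.18]],"spin":[0,0,0,0,0,0,0,0,0,0]}'; python3 -m creep '{"hand":[1,1],"slide":[[0,0.01,-0.04],[0,0.02,-0.08]],"spin":[0,0]}'; python3 -c "
from h import *
o,R=st()
crop(ctrl.camera('top')[:,:,::-1],165,150,156,116,5,'pics/t26.png')
crop(ctrl.camera('scene')[:,:,::-1],200,130,140,116,5,'pics/s26.png')"
```

```text
time_s: 23.87
ee_pos: [0.5564, 0.1838, 0.1838]
eef_rot: [-2.031, 1.57, -2.236]
force: [1.5, 0.3, -0.9]
grip_width: 0.0004
time_s: 24.03
ee_pos: [0.4819, 0.2196, 0.1834]
eef_rot: [-2.275, 1.57, -2.479]
force: [0.2, -0.3, 1.3]
grip_width: 0.0001
t 24.03 cradle [-101.9  212.4  183.4] jaw(cr deg) 89.4 F(cr) [ 0.3 -0.2  1.3] w 0.1 q6 -1.01 xax [-0.001 -0.    -1.   ]
```

View pics/t26.png

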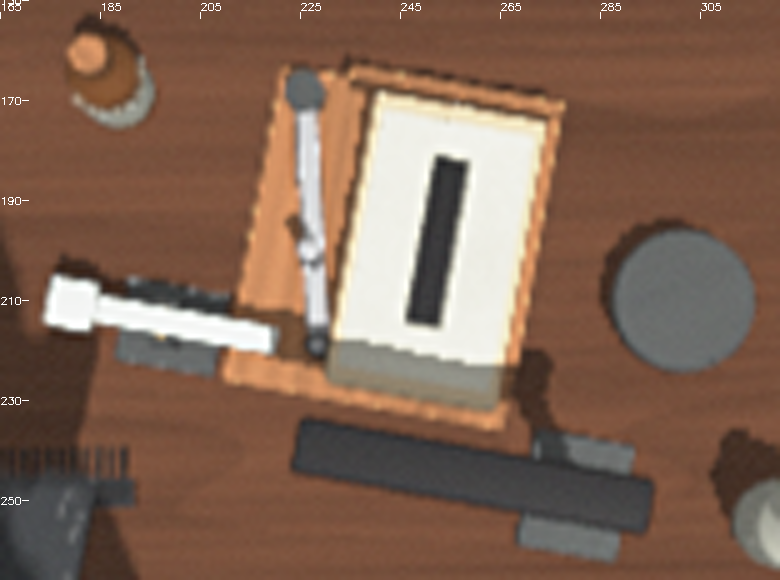

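View pics/s26.png

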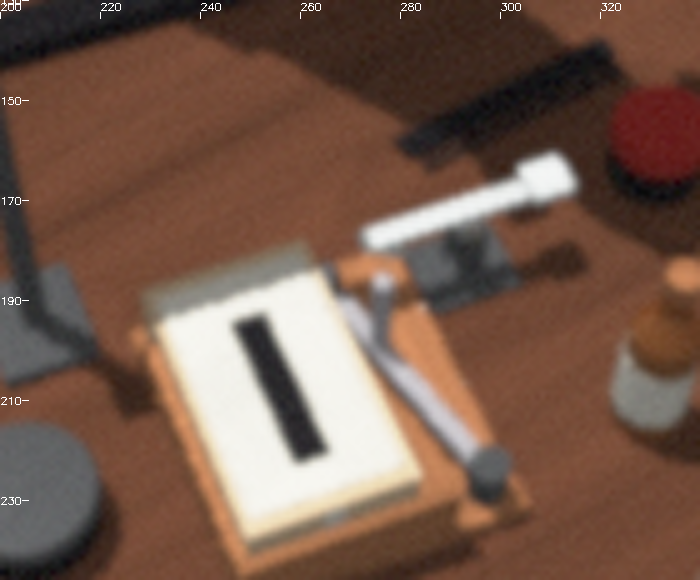

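```bash
python3 -c "
from h import *
T=lambda a,b:(a/5+165,b/5+150)
c=np.array([Cf(ray('top',T(*p),.062))[:2] for p in((375,92),(548,122),(503,410),(325,380))]);print(c.round(1),c.mean(0))
s=[Cf(ray('top',T(*p),.062))[:2] for p in((453,157),(423,325))];print('slot',np.mean(s,0))
s=[Cf(ray('top',T(*p),.062))[:2] for p in((430,143),(402,310))];print('slot before clamp (home)',np.mean(s,0))
print(to(90,-6,120))"
```

```text
[[178.   43.3]
 [178.8 -58.4]
 [ 10.4 -61.9]
 [  9.2  41.1]] [94.11381942 -8.98138063]
slot [99.42678691 -8.08503992]
slot before clamp (home) [105.40712888   5.86389301]
[ 0.0638 -0.2176  0.1957]
```

Square now, but it sits 6 mm short of the stop (centre x≈94). I'll press from above again and draw it home.

```bash
python3 -m creep '{"hand":[0,0,0,0,0,0,0,0,0,0,0,0],"slide":[[0,-0.027,0.03],[0,-0.054,0.06],[0,-0.081,0.09],[0,-0.108,0.12],[0,-0.135,0.145],[0,-0.165,0.17],[0,-0.195,0.188],[0,-0.218,0.188],[0.03,-0.218,0.188],[0.06,-0.218,0.188],[0.09,-0.218,0.188],[0.09,-0.218,0.188]],"spin":[0,0,0,0,0,0,0,0,0,0,0,0]}'; python3 -c "
from h import *
o,R=st(); print(to(84,-6,72))"
```

```text
time_s: 25.13
ee_pos: [0.6212, -0.0336, 0.0877]
eef_rot: [-3.019, 1.562, 3.059]
force: [-0.1, -0.1, -0.9]
grip_width: 0.0472
t 25.13 cradle [83.6 -9.2 87.7] jaw(cr deg) 89.3 F(cr) [-0.1 -0.1 -0.9] w 47.2 q6 -1.48 xax [-0.009  0.001 -1.   ]
[0.0157 0.0032 0.0005]
```

```bash
python3 -m creep '{"hand":[0,0,0,0],"slide":[[0.01,0.002,0],[0.018,0.002,0],[0.02,0.002,0],[0.02,0.002,0]],"spin":[0,0,0,0]}'; python3 -c "
from h import *
o,R=st()"; python3 -m creep '{"hand":[0,0,0],"slide":[[0.002,0,0],[0.004,0,0],[0.004,0,0]],"spin":[0,0,0]}'; python3 -c "
from h import *
o,R=st()"
```

```text
time_s: 25.47
ee_pos: [0.6243, -0.0317, 0.0741]
eef_rot: [0.008, 1.57, -0.198]
force: [-0.2, -0.1, 0.1]
grip_width: 0.0469
t 25.47 cradle [86.3 -6.7 74.1] jaw(cr deg) 89.4 F(cr) [-0.2 -0.2  0.1] w 46.9 q6 -1.47 xax [ 0.001 -0.    -1.   ]
time_s: 25.72
ee_pos: [0.6244, -0.0319, 0.0703]
eef_rot: [0.106, 1.569, -0.1]
force: [-0.6, -0.1, 0.5]
grip_width: 0.0469
t 25.72 cradle [86.4 -6.9 70.3] jaw(cr deg) 89.3 F(cr) [-0.5 -0.3  0.5] w 46.9 q6 -1.47 xax [ 0.001 -0.    -1.   ]
```

```bash
python3 -m creep '{"hand":[0,0,0],"slide":[[0.001,0,0],[0.002,0,0],[0.002,0,0]],"spin":[0,0,0]}'; python3 -c "
from h import *
o,R=st()"
```

```text
time_s: 25.97
ee_pos: [0.6245, -0.0319, 0.0702]
eef_rot: [0.071, 1.569, -0.134]
force: [-8.3, 0.9, 19.5]
grip_width: 0.0471
t 25.97 cradle [86.6 -6.9 70.2] jaw(cr deg) 89.3 F(cr) [-8.3 -0.7 19.5] w 47.1 q6 -1.47 xax [ 0.002 -0.    -1.   ]
```

```bash
python3 -m creep '{"hand":[0,0,0,0,0],"slide":[[0.0008,0,0.002],[0.0008,0,0.004],[0.0008,0,0.006],[0.0008,0,0.008],[0.0008,0,0.008]],"spin":[0,0,0,0,0]}'; python3 -c "
from h import *
o,R=st()
crop(ctrl.camera('scene')[:,:,::-1],200,130,140,116,5,'pics/s27.png')"
```

```text
time_s: 26.38
ee_pos: [0.6315, -0.0332, 0.0701]
eef_rot: [2.921, 1.57, 2.716]
force: [-21.1, 2.7, 33.3]
grip_width: 0.0467
t 26.38 cradle [93.6 -6.8 70.1] jaw(cr deg) 89.4 F(cr) [-21.2  -1.4  33.3] w 46.7 q6 -1.48 xax [-0.001  0.    -1.   ]
```

View pics/s27.png

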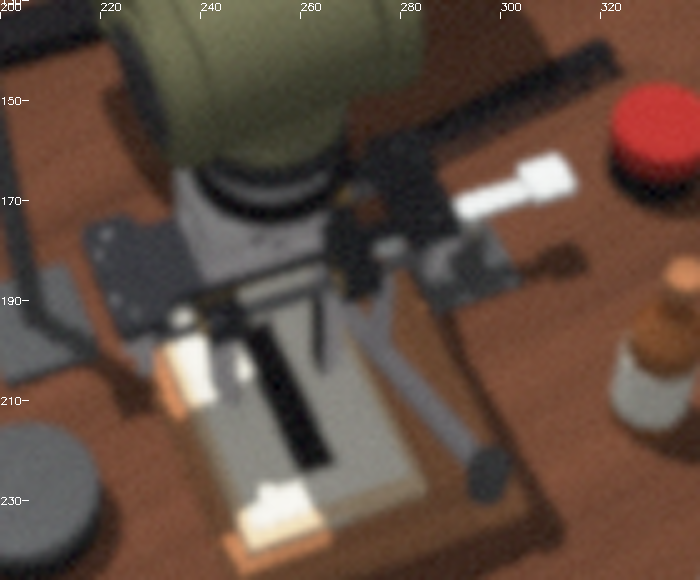

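```bash
python3 -m creep '{"hand":[0,0,0],"slide":[[0,0,0.002],[0,0,0.004],[0,0,0.004]],"spin":[0,0,0]}'; python3 -m creep '{"hand":[0,0,0,0,0,0,0,0,0,0,0,0],"slide":[[-0.006,0,0.003],[-0.03,0,0],[-0.07,0,0],[-0.11,0,0],[-0.11,0.04,0],[-0.11,0.08,0],[-0.11,0.11,-0.02],[-0.11,0.14,-0.05],[-0.11,0.17,-0.08],[-0.11,0.19,-0.11],[-0.11,0.21,-0.14],[-0.11,0.22,-0.18]],"spin":[0,0,0,0,0,0,0,0,0,0,0,0]}'; python3 -c "
from h import *
o,R=st()
crop(ctrl.camera('top')[:,:,::-1],165,150,156,116,5,'pics/t28.png')
crop(ctrl.camera('scene')[:,:,::-1],200,130,140,116,5,'pics/s28.png')
T=ctrl.camera('top')[:,:,::-1]; cv2.imwrite('pics/t28f.png',cv2.resize(T,(800,600)))"
```

```text
time_s: 26.68
ee_pos: [0.6356, -0.0341, 0.0701]
eef_rot: [2.497, 1.571, 2.292]
force: [-20.8, 3.3, 31.3]
grip_width: 0.047
time_s: 27.68
ee_pos: [0.5037, 0.2195, 0.1769]
eef_rot: [0.672, 1.57, 0.467]
force: [0.7, 0.8, 0.5]
grip_width: 0.0468
t 27.68 cradle [-80.4 216.5 176.9] jaw(cr deg) 89.4 F(cr) [0.6 0.9 0.5] w 46.8 q6 -1.02 xax [ 0.001  0.    -1.   ]
```

View pics/t28.png

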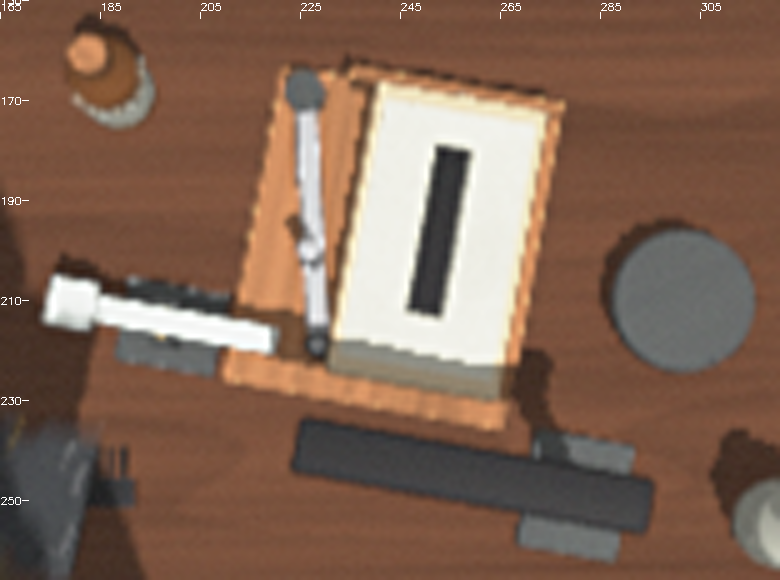

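View pics/s28.png

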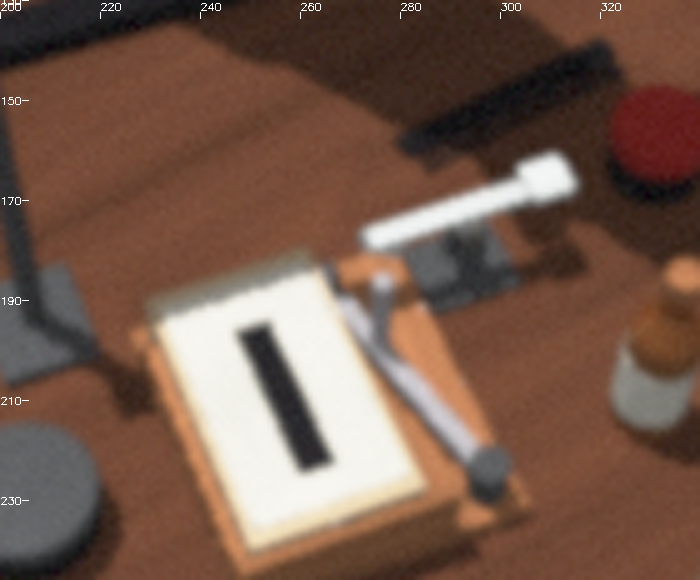

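View pics/t28f.png

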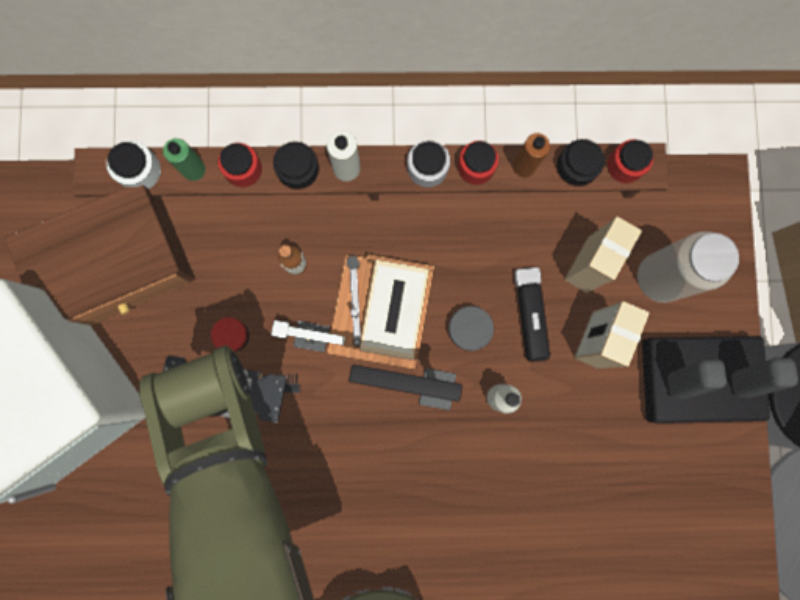

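Carton edge is at (377,80)–(549,112), matching the computed home position. The arm post at (310,248) gives q≈0.20, the bystanders are unmoved and the hand is clear. Handing in.

```bash
python3 -c "
from h import *
T=lambda a,b:(a/5+165,b/5+150)
s=[Cf(ray('top',T(*p),.062))[:2] for p in((453,147),(424,315))];print('slot',np.mean(s,0),'angle',np.degrees(np.arctan2((s[0]-s[1])[1],(s[0]-s[1])[0])))
st(); print(ctrl.hand_in())"
```

```text
slot [105.16997966  -7.33428831] angle 0.546393498863343
t 27.83 cradle [-81.1 215.9 177.5] jaw(cr deg) 89.5 F(cr) [0.7 0.1 0.2] w 46.9 q6 -1.02 xax [ 0.001  0.    -1.   ]
the job is handed in; nothing more can be done
None
```

The job is handed in at 27.8 s of the 69 s limit, with the carton lying home against the end stop and the clamp arm on its side. No verdict is reported.

**What I did**
1. Drew the clamp arm out by its post until it hooked. It stayed by itself at about 0.55 rad.
2. This interface can't tilt the tool. I gripped the carton's top from astride the lamp bar and moved it about 13 mm in y and 3 mm in x. I then toppled it by pushing beyond the bar's free end.
3. Slid it home by pressing lightly on top and dragging.
4. Pressed the thumb pad, and the arm sprang in.

**What needed mending**
- During the topple the wrist force rose to about 32 N upward. I put it down to friction on the fingers as the carton's front rose, and it vanished once I followed the arc.
- The released spring turned the carton about 6°. Nudging it square left it about 6 mm short of the stop, so I dragged it home again with about 33 N of finger pressure while it was clamped.

**Last checks**
- **Carton:** its slot is back at the x it had when home (105.2 mm against 105.4 mm). It is about 0.5° off square, at y about -8 mm.
- **Clamp arm:** about 0.20 rad, judged from its post in the picture. That is inside the 0.12 to 0.33 window. I could not measure the force of the clamp on the carton.
- **Surroundings:** the tin, jar and two bottles looked unmoved in the pictures. The force reading on the tool was below 1 N, with the hand well clear.

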